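# Put the carved plaques in the flattening press

## Robot

A 6-joint arm with a two-finger parallel gripper is mounted at the origin on the work surface. World frame = base frame: x ahead of the robot, y to its left, z up, the work surface at z = 0. Lengths are in m, angles in rad, forces in N, time in s.
With the tool pointing down it reaches from about 0.35 to 0.85 m from the base axis. Payload 8.1 kg.
Tool frame: the origin (TCP) lies between the finger pads; the fingertips stand 25 mm ahead of it and the grasp point (between the pads) lies 6 mm ahead of it; z points along the fingers, y is the line along which they close (so a half turn about z gives the same grasp; the last joint's range is limited). The gripper opens to 93 mm and grips with 3 to 60 N. Pads are 15 mm wide; open, the fingers measure 128 mm over their backs; the gripper's body (75 mm by 188 mm) begins 65 mm behind the grasp point.
Start: joints at [-1.361, 0.13, 1.488, -0, 1.523, -0.085], TCP at [0.174, -0.574, 0.244] pointing down, gripper open.
Joint ranges: [-2.96, 2.96], [-0.89, 2.26], [0.02, 2.5], [-1.34, 4.48], [0, 2.73], [-2.66, 2.66]. Speed limits (rad/s): [2.39, 2.39, 2.79, 3.14, 3.14, 3.14].

## Interface

Orientations are given as a rotation vector (axis times angle).
In Python, from plant import robot gives the robot as it stands.
- The arm moves only by the tool arm_command, never from a script. Its argument "increments" is text: rows parted by semicolons, each of 5 numbers parted by spaces: the closure, from 0 (fully open) to 1 (shut), then the shift along the tool's x, y, z in mm, then the turn about the tool's z in rad. A call has 1 to 5 rows; each row is the pose to reach, as a shift and turn from the pose commanded when the call began, along the tool's axes at that moment; what a row does not reach only later rows make up. A row lasts 1/10 s, in which the tool goes at most 50 mm and 8.59 degrees, less where a joint would pass 70% of its speed; a pose out of reach is approached as far as the arm can. A call with a gripper value outside its range is refused whole. The fingers move at their own pace and stop on an object; "grip_force" is the grip in N (left out, the last holds). Time passes only in rows, so rows that repeat a pose let the fingers close. It gives the time, the measured TCP pose, the force, the opening and the grip force at its end, in the units of the state.
- robot.read_state(): the state, without advancing time (a new reading comes with each control period).
- robot.read_camera(name): name is "scene" or "top" or "wrist"; returns the picture (384x512x3 uint8, blue, green, red); there is no depth.
- robot.camera_model(name): a dict with "fx", "fy", "cx", "cy" (pixels), "eye" and "rotation" of the camera in the world. Camera axes: x right, y down, z forward; pixel columns grow to the right and rows downward; lengths in m; the calibration is good to about 2 mm. A picture is of the moment at which its call begins: read the wrist's pose just before it. camera_model takes no time and is no camera call; for the wrist camera it gives the pose at the moment of the call.
- robot.close_job(): hands the job in; it is judged then, once.
The state is a dict: "t": time; "q": joint angles; "dq": joint speeds; "joint_torque": joint torques, N m; "tool_pos": TCP position; "orientation": TCP orientation; "force": force on the tool from outside, world axes, zero at the start; "wrist_torque": the same for the moment, N m; "opening": finger opening in m; "gripper_force": force on a finger pad.
Only numpy, scipy, OpenCV 4.12 (cv2) and the standard library are available. Lean on these libraries where they do the work, as an engineer would, in place of code of your own. Each camera call takes 0.05 s, during which the arm holds its last target. There are 200 camera calls.

## Task

Press the carved plaques flat: stack every plaque on the bench, lying flat, in the press between its corner angles, then lay on top the one packing board that fills the stack up to just under the lid (no more than a couple of millimetres of slack; how many plaques there are decides which board). Then shut the lid fully and, only once it is shut, swing the hold-down arm all the way down over it. Leave the tools and other things on the bench where they stand.

Things in the scene. Friction and masses are not known exactly. Their poses are not given: they have to be found in the camera images.
- press: Flattening press, fixed to the bench: wooden base 200 x 130 x 15 mm with four aluminium corner angles around the stack. Origin: centre of the base's underside; z up; x points from the clamp to the lid's hinge. The stack stands centred, its pieces' long side along x; its floor is 15 mm above the underside.
- stack_floor (a point): centre of the stack's floor in the press. The corner angles leave 110 x 70 mm for pieces of 100 x 60 mm, end 66 mm above the floor, and leave the long sides open over 72 mm for the fingers. The underside of the shut lid is 71.5 mm above this floor; a full stack is 70 mm high
- press_lid (a joint): Hinged wooden pressure lid of the press, 160 mm from hinge to free edge, 110 mm wide, 15 mm thick (mid-plane through the hinge axis, which lies along the press's y at x = 85, z = 94 mm in the press frame). 0 = shut (level), grows as it opens upward, up to 1.9 rad; it stays where it is left, about 3 to 5 N at the free edge moves it
- lid_edge (a point): middle of the lid's free edge, on its outer (top when shut) face, 160 mm from the hinge axis
- clamp_arm (a joint): Steel hold-down arm of the press with a black rubber sleeve (22 mm thick), 95 mm long, 16 mm wide, 10 mm thick, pivoting on an axis along the press's y at x = -105, z = 112.5 mm in the press frame; 0 = down, lying level over the lid pointing to the press's +x; grows as it is raised, upright at 1.57 rad, up to 2.1 rad; it stays where it is left, about 3 N at its end moves it
- clamp_tip (a point): free end of the hold-down arm, on its mid-line, 95 mm from the pivot
- plaque0: Carved plaque of dark wood with gilt leaves on its face, 100 (x) x 60 (y) x 12 (z) mm, lying flat; origin at the centre of its underside. Three to five plaques are present; the absent ones read None
- plaque1: Carved plaque of dark wood with gilt leaves on its face, 100 (x) x 60 (y) x 12 (z) mm, lying flat; origin at the centre of its underside. Three to five plaques are present; the absent ones read None
- plaque2: Carved plaque of dark wood with gilt leaves on its face, 100 (x) x 60 (y) x 12 (z) mm, lying flat; origin at the centre of its underside. Three to five plaques are present; the absent ones read None
- plaque3: Carved plaque of dark wood with gilt leaves on its face, 100 (x) x 60 (y) x 12 (z) mm, lying flat; origin at the centre of its underside. Three to five plaques are present; the absent ones read None
- plaque4: Carved plaque of dark wood with gilt leaves on its face, 100 (x) x 60 (y) x 12 (z) mm, lying flat; origin at the centre of its underside. Three to five plaques are present; the absent ones read None
- board_thin: Plain plywood packing board, 100 (x) x 60 (y) x 10 (z) mm, lying flat; origin at the centre of its underside. The three boards, all present, differ only in thickness (10, 22, 34 mm)
- board_thin_top (a point): centre of the top face of board_thin, 10 mm above its origin
- board_mid: Plain plywood packing board, 100 (x) x 60 (y) x 22 (z) mm, lying flat; origin at the centre of its underside. The three boards, all present, differ only in thickness (10, 22, 34 mm)
- board_mid_top (a point): centre of the top face of board_mid, 22 mm above its origin
- board_thick: Plain plywood packing board, 100 (x) x 60 (y) x 34 (z) mm, lying flat; origin at the centre of its underside. The three boards, all present, differ only in thickness (10, 22, 34 mm)
- board_thick_top (a point): centre of the top face of board_thick, 34 mm above its origin
- mallet: Bystander: carver's mallet lying down, wooden handle and dark head, origin under the end of its handle
- gouge: Bystander: gouge lying down, wooden handle and steel blade, about 220 mm long, origin under its ferrule
- brush: Bystander: brush lying down, origin at its underside
- mug: Bystander: white mug, 85 mm high, origin at the centre of its underside
- glue: Bystander: white glue bottle, 140 mm high, origin at the centre of its underside
- wax: Bystander: small disc of wax, 24 mm across, 16 mm high, origin at the centre of its underside
- cork: Bystander: small cork block 24 x 26 x 20 mm, origin at the centre of its underside
There are look-alikes about, which are no part of the job. Leave any green or pink look-alike of the plaque2 alone.

How it is judged:
On the way, in this order (a step that is already met when the one before it is completed fails the run):
1. every plaque lies flat in the press (x of plaque0 in the frame of press between -0.012 and 0.012 m and y of plaque0 in the frame of press between -0.012 and 0.012 m and z of plaque0 in the frame of press between 0.011 and 0.068 m and angle between each of plaque0, plaque1, plaque2, plaque3, plaque4's own z axis and vertical below 0.06 rad and x of plaque1 in the frame of press between -0.012 and 0.012 m and y of plaque1 in the frame of press between -0.012 and 0.012 m and z of plaque1 in the frame of press between 0.011 and 0.068 m and x of plaque2 in the frame of press between -0.012 and 0.012 m and y of plaque2 in the frame of press between -0.012 and 0.012 m and z of plaque2 in the frame of press between 0.011 and 0.068 m and x of plaque3 in the frame of press between -0.012 and 0.012 m and y of plaque3 in the frame of press between -0.012 and 0.012 m and z of plaque3 in the frame of press between 0.011 and 0.068 m and x of plaque4 in the frame of press between -0.012 and 0.012 m and y of plaque4 in the frame of press between -0.012 and 0.012 m and z of plaque4 in the frame of press between 0.011 and 0.068 m), for 0.2 s.
2. the board of the right thickness lies on top, its upper face just under where the lid shuts (all of step 1 and ((x of board_thin_top in the frame of press between -0.012 and 0.012 m and y of board_thin_top in the frame of press between -0.012 and 0.012 m and z of board_thin_top in the frame of press between 0.082 and 0.088 m and angle between board_thin's own z axis and vertical below 0.06 rad) or (x of board_mid_top in the frame of press between -0.012 and 0.012 m and y of board_mid_top in the frame of press between -0.012 and 0.012 m and z of board_mid_top in the frame of press between 0.082 and 0.088 m and angle between board_mid's own z axis and vertical below 0.06 rad) or (x of board_thick_top in the frame of press between -0.012 and 0.012 m and y of board_thick_top in the frame of press between -0.012 and 0.012 m and z of board_thick_top in the frame of press between 0.082 and 0.088 m and angle between board_thick's own z axis and vertical below 0.06 rad))), for 0.2 s.
3. the lid is shut (all of step 2 and value of joint press_lid below 0.04 rad), for 0.2 s.
4. the hold-down arm is down (value of joint press_lid below 0.04 rad and value of joint clamp_arm below 0.08 rad), for 0.2 s.
At the end, for the whole second after the job is handed in: Every plaque present lies flat in the press within 12 mm of its centre, one packing board on top likewise with its top face 82 to 88 mm above the press's underside; lid shut (below 0.04 rad), hold-down arm down (below 0.08 rad), all at rest (all of step 2 and all of step 4 and linear speed of each of plaque0, plaque1, plaque2, plaque3, plaque4, board_thin, board_mid, board_thick below 0.02 m/s); the robot touches nothing.
It fails at once if the hold-down arm is lowered while the lid is not shut (value of joint clamp_arm below 0.6 rad and value of joint press_lid above 0.15 rad).
It fails at once if a bystander is shoved more than 60 mm (distance of any of mallet, gouge, brush, mug, glue, wax, cork from where it was at the start of the episode above 0.06 m).
It fails at once if the mug or the glue bottle is knocked over (angle between any of mug, glue's own z axis and vertical above 0.7 rad).
Of plaque0, plaque1, plaque2, plaque3, plaque4 only 3 to 5 are there at a start; the rules pass over those that are not, and their reading is None.
At some moment in a run one of plaque0, plaque1, plaque2, plaque3, plaque4, board_thin, board_mid, board_thick may be knocked a few centimetres aside while the robot is not near it.
Once in a run the grip may slacken for a moment while it holds something.
It also fails if it takes over 210 s, if anything falls off the work surface, if the arm or the gripper's body presses on something with over 40 N, if the wrist force passes 120 N, or if a joint passes its speed limit or range.

## Working session

There is one attempt and no reset: what is moved stays moved. The work goes in short steps, Python scripts to look and compute and a tool call to move; the robot and the scene stay as the last step left them, time stands still between calls to the robot, and variables do not carry over. Pictures are saved under pics/ and viewed, at most 14 in all, crops included, and the job is handed in when it is done.

Besides the shell and the picture viewer there is one more tool, called after "Call:" by a JSON object that holds its "fn" and its "kwargs". arm_command: Moves the arm, as the interface text tells. Its arguments: {"type":"object","properties":{"increments":{"type":"string"},"grip_force":{"type":"number"}},"required":["increments"]}

```bash
ls; mkdir -p pics
python3 - <<'E'
from plant import robot
import cv2,numpy as np
for n in("top","scene"):
    im=robot.read_camera(n);cv2.imwrite(f"pics/{n}0.png",im)
    m=robot.camera_model(n);print(n,{k:np.round(v,4).tolist() for k,v in m.items()})
s=robot.read_state();print(s)
E
```

```text
pics
top {'fx': 448.0626, 'fy': 448.0626, 'cx': 257.5841, 'cy': 188.1477, 'eye': [0.1497, 0.0485, 1.6109], 'rotation': [-2.0862, 2.1321, -0.1849]}
scene {'fx': 353.9768, 'fy': 353.9768, 'cx': 251.5007, 'cy': 188.7016, 'eye': [0.9805, 0.7296, 0.8881], 'rotation': [-0.8155, -2.5546, 1.0836]}
{'t': 0.1, 'q': array([-1.36139766e+00,  1.31061795e-01,  1.48918391e+00,  1.37951581e-05,
        1.52299191e+00, -8.54103018e-02]), 'dq': array([ 0.00083258, -0.00068201, -0.00112194, -0.00088004,  0.00019641,
        0.00109224]), 'joint_torque': array([ 1.73824606e-03, -5.61340642e+01, -4.93094623e+01,  7.70442816e-02,
        2.90929974e-02, -2.56273415e-05]), 'tool_pos': array([ 0.1742555 , -0.57364327,  0.24269913]), 'orientation': array([-3.10589932e+00, -4.61167376e-01,  1.38409844e-04]), 'force': array([-0.70576447, -0.30289906, -0.58879921]), 'wrist_torque': array([ 0.01249862, -0.00482613, -0.03475401]), 'gripper_force': 0.0, 'opening': 0.09300960536147508}
```

View pics/top0.png

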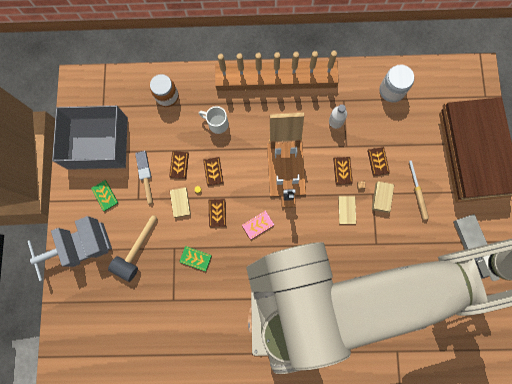

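View pics/scene0.png

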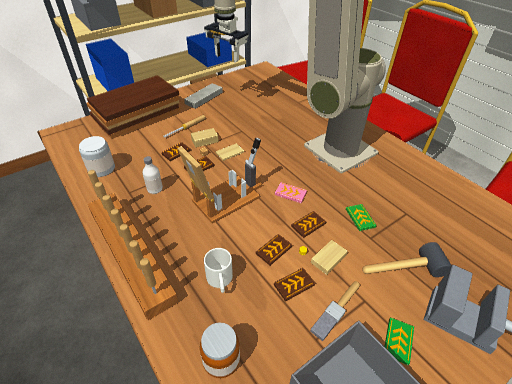

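The top view shows 5 brown and gilt plaques near (179,165), (214,171), (217,213), (343,170) and (378,161). The plain boards are at (180,203), (347,210) and (383,196). The look-alikes to leave are green at (104,196) and (196,259), and pink at (258,225). The press is at (287,165) with its lid up on the far side and the clamp at (288,185). Five plaques make 60 mm, so I need the 10 mm board. Next step: a close crop to check this, plus the measurements.

```bash
cat > h.py <<'E'
import cv2,numpy as np
from scipy.spatial.transform import Rotation as R
from plant import robot
def ray(m,uv):
    uv=np.atleast_2d(uv).astype(float)
    d=np.c_[(uv[:,0]-m['cx'])/m['fx'],(uv[:,1]-m['cy'])/m['fy'],np.ones(len(uv))]
    r=np.asarray(m['rotation']); Rm=R.from_rotvec(r).as_matrix() if r.size==3 else r
    return np.asarray(m['eye']),d@Rm.T
def onplane(m,uv,z):
    e,d=ray(m,uv); return (e+d*((z-e[2])/d[:,2])[:,None])[:,:2]
def proj(m,P):
    Rm=R.from_rotvec(m['rotation']).as_matrix(); c=(np.atleast_2d(P)-m['eye'])@Rm
    return np.c_[m['fx']*c[:,0]/c[:,2]+m['cx'],m['fy']*c[:,1]/c[:,2]+m['cy']]
def rect(mask_cnt,m,z):
    """min-area rectangle in world at height z: centre, (long,short), yaw of long side"""
    p=onplane(m,mask_cnt.reshape(-1,2),z).astype(np.float32)
    b=cv2.boxPoints(cv2.minAreaRect(p*1000)); a,c=b[1]-b[0],b[2]-b[1]
    L=a if np.hypot(*a)>np.hypot(*c) else c
    return b.mean(0)/1000,sorted((np.hypot(*a),np.hypot(*c)))[::-1],(np.arctan2(L[1],L[0])+np.pi/2)%np.pi-np.pi/2
def go(x,y,z,yaw=None,s=None):
    """increments (mm, rad) from the measured pose to TCP x,y,z with the tool's x along yaw (mod pi)"""
    s=s or robot.read_state(); Rm=R.from_rotvec(s['orientation']).as_matrix()
    d=(np.array([x,y,z])-s['tool_pos'])@Rm*1000; t=0
    if yaw is not None:
        cur=np.arctan2(Rm[1,0],Rm[0,0]); dy=(yaw-cur+np.pi/2)%np.pi-np.pi/2; t=-dy
    print('shift',np.round(d,1),'turn',round(t,3),'q6',round(s['q'][5],2),'z-axis',np.round(Rm[:,2],3)); return d,t
E
cat > a.py <<'E'
from h import *
im=cv2.imread('pics/top0.png');m=robot.camera_model('top')
hsv=cv2.cvtColor(im,cv2.COLOR_BGR2HSV)
cv2.imwrite('pics/crop1.png',cv2.resize(im[90:240,140:410],None,fx=2.9,fy=2.9,interpolation=cv2.INTER_CUBIC)[:600,:800])
for n,p in dict(A=(179,165),B=(214,171),C=(217,213),D=(343,170),E=(378,161),b1=(180,203),b2=(347,210),b3=(383,196),clamp=(288,185)).items():
    print(n,onplane(m,p,.012).round(3),hsv[p[1]-1:p[1]+2,p[0]-1:p[0]+2].reshape(-1,3).mean(0).round())
E
python3 a.py; python3 -c "
from h import *
print(robot.camera_model('wrist'))"
```

```text
A [[0.561 0.367]] [ 19. 166. 213.]
B [[0.535 0.238]] [ 18. 167. 207.]
C [[0.379 0.227]] [ 18. 176. 221.]
D [[ 0.527 -0.234]] [ 18. 178. 214.]
E [[ 0.558 -0.364]] [ 18. 176. 205.]
b1 [[0.419 0.361]] [ 23.  83. 229.]
b2 [[ 0.379 -0.24 ]] [ 21.  87. 222.]
b3 [[ 0.427 -0.372]] [ 21.  86. 224.]
clamp [[ 0.476 -0.032]] [ 13. 143. 185.]
{'fx': 317.1479528726505, 'fy': 317.1479528726505, 'cx': 252.8458967106716, 'cy': 198.95045656351587, 'eye': array([ 0.24627632, -0.55222254,  0.38334395]), 'rotation': array([ 2.341652  , -1.73601367, -0.23826243])}
```

View pics/crop1.png

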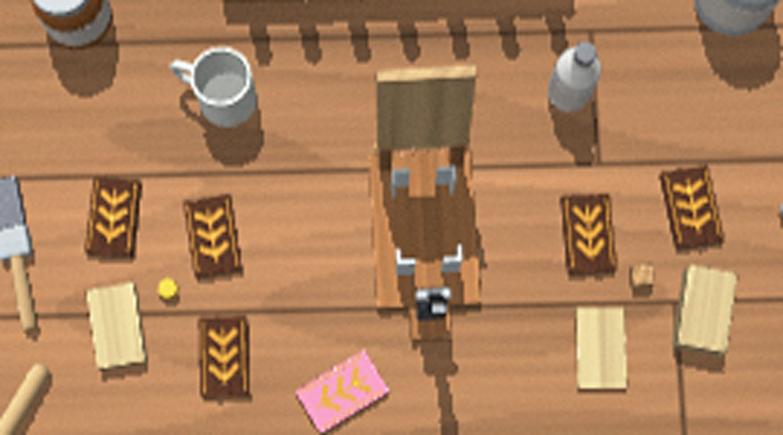

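The crop confirms five brown plaques. Of the boards, b3 at (383,196) shows the widest side face, b1 at (180,203) a small one, and b2 at (347,210) almost none, so b2 looks thin. I'll measure these now.

```bash
cat > seg.py <<'E'
from h import *
def plaques(im,amin):
    b,g,r=[c.astype(int) for c in cv2.split(im)]
    dark=((r-b>14)&(r-b<75)&(r<105)&(r>30)).astype(np.uint8)
    gilt=((r>150)&(g>95)&(b<70)&(r-b>110)&(r-g<110)&(g-b>60)).astype(np.uint8)
    return dark,gilt
def boards(im):
    hsv=cv2.cvtColor(im,cv2.COLOR_BGR2HSV);return cv2.inRange(hsv,(17,50,165),(30,120,255))
def comps(mask,amin):
    mask=cv2.morphologyEx(mask,cv2.MORPH_OPEN,np.ones((2,2),np.uint8))
    return [c for c in cv2.findContours(mask,cv2.RETR_EXTERNAL,cv2.CHAIN_APPROX_NONE)[0] if cv2.contourArea(c)>amin]
E
python3 - <<'E'
from seg import *
im=cv2.imread('pics/top0.png');m=robot.camera_model('top')
for p in [(172,165),(208,173),(337,170)]: print(im[p[1],p[0]-1:p[0]+3].tolist())
d,g=plaques(im,0)
gm=cv2.dilate(g,np.ones((3,3)));
for c in comps(d|g,120):
    x=rect(c,m,.012)
    if 70<x[1][0]<140 and 40<x[1][1]<90: print('P',c.mean((0,1)).round(),x[0].round(4),np.round(x[1]),round(x[2],3))
for c in comps(boards(im),100):
    x=rect(c,m,.02)
    if 70<x[1][0]<140: print('B',c.mean((0,1)).round(),x[0].round(4),np.round(x[1]),round(x[2],3))
sc=cv2.imread('pics/scene0.png')
cv2.imwrite('pics/crop2.png',cv2.resize(sc[100:300,130:370],None,fx=3,fy=3,interpolation=cv2.INTER_CUBIC))
E
```

```text
[[57, 105, 156], [47, 81, 123], [45, 62, 96], [44, 58, 96]]
[[40, 61, 98], [47, 61, 97], [43, 56, 94], [40, 50, 86]]
[[56, 122, 176], [41, 62, 97], [42, 54, 93], [46, 72, 114]]
B [348. 211.] [ 0.3765 -0.2425] [99. 57.] -0.055
B [423. 205.] [ 0.3902 -0.5091] [105.  17.] 0.175
B [180. 203.] [0.4184 0.3588] [101.  59.] 0.157
B [384. 197.] [ 0.423  -0.3757] [102.  60.] -0.208
```

View pics/crop2.png

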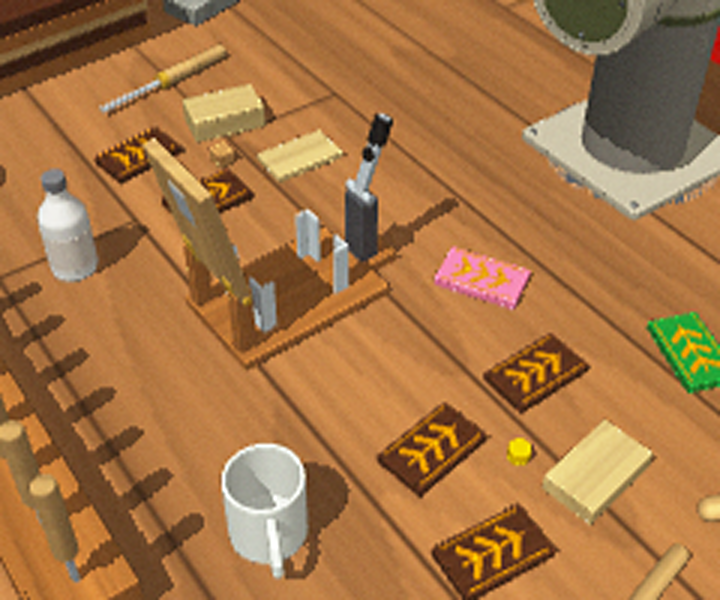

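The scene crop shows that the thin board is the one beside the cork at crop (300,155). The thick one is at (225,110) and the mid one at (600,470). The lid is open and the clamp arm is raised. I'll refine the plaque segmentation and measure the press.

```bash
cat > seg2.py <<'E'
from seg import *
def plaq(im,seeds,m,z=.012,h=None):
    """rectangles of dark-brown+gilt blobs near the seed pixels"""
    b,g,r=[c.astype(int) for c in cv2.split(im)]
    hsv=cv2.cvtColor(im,cv2.COLOR_BGR2HSV); H,S,V=[c.astype(int) for c in cv2.split(hsv)]
    k=((V<128)&(r>b+20))|((H>14)&(H<26)&(S>160))
    out=[]
    for c in comps(k.astype(np.uint8),100):
        c=cv2.convexHull(c)
        for i,s in enumerate(seeds):
            if cv2.pointPolygonTest(c,tuple(map(float,s)),False)>=0: out.append((i,c.mean((0,1)).round(),)+rect(c,m,z))
    return out
E
python3 - <<'E'
from seg2 import *
im=cv2.imread('pics/top0.png');m=robot.camera_model('top')
for i,px,c,s,y in plaq(im,[(179,165),(214,171),(217,213),(343,170),(378,161)],m): print('ABCDE'[i],px,c.round(4),np.round(s,1),round(y,3))
go(.52,-.01,.30,0)
E
```

```text
C [218. 217.] [0.3743 0.2232] [105.7  60.8] 0.035
D [343. 171.] [ 0.5199 -0.2355] [106.7  60.9] 0.035
B [215. 173.] [0.5288 0.237 ] [106.3  59.7] 0.145
A [182. 166.] [0.5571 0.364 ] [107.4  62.5] -0.078
E [379. 164.] [ 0.5518 -0.367 ] [105.1  61.6] 0.137
shift [ 494.6 -439.   -56.5] turn 0.295 q6 -0.09 z-axis [-0.     0.002 -1.   ]
```

Call:
{"fn": "arm_command", "kwargs": {"increments": "0 495 -439 -90 0.295;0 495 -439 -90 0.295;0 495 -439 -90 0.295;0 495 -439 -90 0.295;0 495 -439 -90 0.295"}}

```text
t: 0.6
tool_pos: [0.3044, -0.361, 0.2771]
orientation: [-3.141, 0.001, 0.0]
force: [1.2, -0.3, -0.0]
opening: 0.0931
gripper_force: 0.0
```

Run:
```python
from h import *
go(.50,-.02,.33,0)
```

```text
shift [ 195.4 -341.2  -52.7] turn -0.001 q6 0.59 z-axis [-0.     0.001 -1.   ]
```

Call:
{"fn": "arm_command", "kwargs": {"increments": "0 195 -341 -53 0;0 195 -341 -53 0;0 195 -341 -53 0;0 195 -341 -53 0;0 195 -341 -53 0"}}

```text
t: 1.1
tool_pos: [0.4274, -0.1459, 0.3109]
orientation: [3.142, -0.001, 0.0]
force: [-0.1, -0.2, -0.4]
opening: 0.0932
gripper_force: 0.0
```

Run:
```python
from h import *
go(.50,-.02,.33,0)
```

```text
shift [  72.6 -126.   -19.2] turn -0.0 q6 1.13 z-axis [ 0. -0. -1.]
```

Call:
{"fn": "arm_command", "kwargs": {"increments": "0 73 -126 -19 0;0 73 -126 -19 0;0 73 -126 -19 0;0 73 -126 -19 0;0 73 -126 -19 0"}}

```text
t: 1.6
tool_pos: [0.5, -0.021, 0.3292]
orientation: [3.141, 0.004, -0.002]
force: [-0.8, -0.6, -0.4]
opening: 0.0925
gripper_force: 0.0
```

Run:
```python
from h import *
go(.50,-.02,.33,0)
im=robot.read_camera('wrist');cv2.imwrite('pics/w1.png',im);m=robot.camera_model('wrist');np.save('pics/w1.npy',m,allow_pickle=True)
print(m); print(R.from_rotvec(m['rotation']).as_matrix().round(3))
```

```text
shift [ 0.  -1.  -0.8] turn 0.003 q6 1.42 z-axis [-0.001 -0.    -1.   ]
{'fx': 317.1479528726505, 'fy': 317.1479528726505, 'cx': 252.8458967106716, 'cy': 198.95045656351587, 'eye': array([ 0.5750353 , -0.0218735 ,  0.46969823]), 'rotation': array([ 2.07598155, -2.07472276, -0.28381922])}
[[ 0.001 -0.963 -0.269]
 [-1.    -0.    -0.001]
 [ 0.001  0.269 -0.963]]
```

View pics/w1.png

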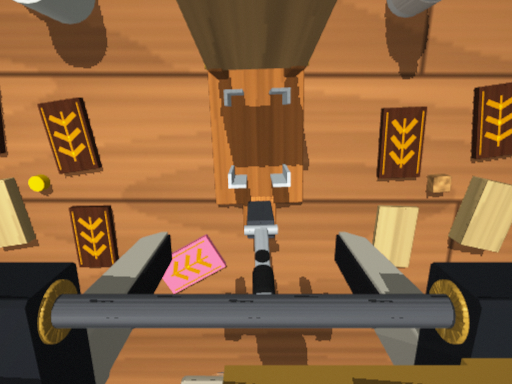

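The wrist view shows the press at (260,140) with its four corner angles near (233,95), (281,95), (237,178) and (281,178). All nearby plaques are in view and none overlap the press. Now a close-up of the angles.

Run:
```python
from h import *
im=cv2.imread('pics/w1.png')
cv2.imwrite('pics/crop3.png',cv2.resize(im[65:215,200:320],None,fx=4,fy=4,interpolation=cv2.INTER_NEAREST))
```

```text
(no output)
```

View pics/crop3.png

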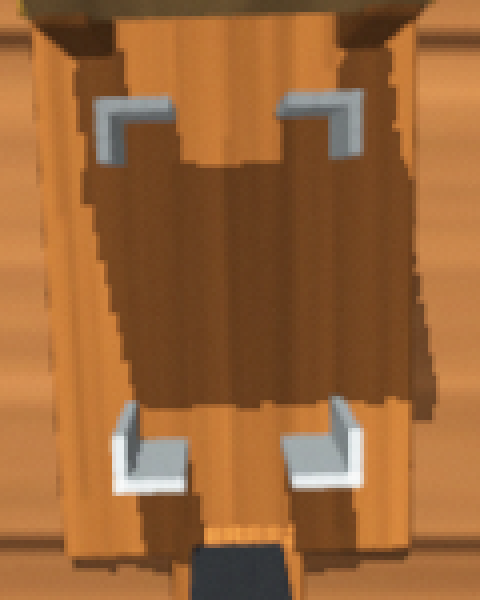

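Run:
```python
from h import *
m=np.load('pics/w1.npy',allow_pickle=True).item()
P=onplane(m,[(224,89.5),(290.75,87.5),(228.4,188.2),(290.75,186.8)],.081);print(P.round(4),P.mean(0).round(4))
print('len',np.linalg.norm(P[:2].mean(0)-P[2:].mean(0)),'wid',np.linalg.norm(P[0]-P[1]),np.linalg.norm(P[2]-P[3]))
d=P[:2].mean(0)-P[2:].mean(0);print('yaw',np.arctan2(d[1],d[0]))
d=P[::2].mean(0)-P[1::2].mean(0);print('yaw',np.arctan2(-d[0],d[1]))
B=onplane(m,[(216.75,204),(302.5,203)],.015);print(B.round(4),np.linalg.norm(B[0]-B[1]));d=B[0]-B[1];print(np.arctan2(-d[0],d[1]))
# left edge points of the base
L=onplane(m,[(200+35/4,65+60/4),(200+66/4,65+540/4)],.015);d=L[0]-L[1];print('left',np.arctan2(d[1],d[0]))
c=B.mean(0);y=-.04
for yy in(-.03,-.04,-.02):print(c+.1*np.array([np.cos(yy),np.sin(yy)]))
```

```text
[[ 0.5983  0.0114]
 [ 0.6005 -0.066 ]
 [ 0.4805  0.0086]
 [ 0.4823 -0.0699]] [ 0.5404 -0.029 ]
len 0.11806400757879601 wid 0.07743377215258893 0.07856469417121022
yaw 0.02807477755067149
yaw 0.026329778112525327
[[ 0.4401  0.0317]
 [ 0.4417 -0.0964]] 0.1281695329945555
0.012666324879664919
left 0.03197371414536252
[ 0.54085449 -0.03535707]
[ 0.54081949 -0.03635646]
[ 0.54087948 -0.03435739]
```

The press measures 118 x 78 mm over the angles' outsides, as expected (110 + 8 and 70 + 8), with its centre at (0.5405, -0.0293) and yaw 0.027. The base's near edge gives the same centre. I'll start with plaque D, hovering over it for a refined look.

```bash
cat > look.py <<'E'
import sys
from seg2 import *
def look(x,y,zt=.012,kind='p',down=.028):
    s=robot.read_state();im=robot.read_camera('wrist');m=robot.camera_model('wrist')
    cv2.imwrite('pics/last.png',im); sd=proj(m,[[x,y,zt]])[0]
    if kind=='p': res=[r[2:] for r in plaq(im,[sd],m,zt)]
    else: res=[rect(c,m,zt) for c in comps(boards(im),200) if cv2.pointPolygonTest(c,tuple(map(float,sd)),False)>=0]
    print('seed',sd.round())
    for c,sz,yw in res: print('centre',c.round(4),'size',np.round(sz,1),'yaw',round(yw,3)); go(c[0],c[1],down,yw,s)
if __name__=='__main__': look(float(sys.argv[1]),float(sys.argv[2]),*( [float(sys.argv[3]),sys.argv[4]] if len(sys.argv)>3 else []))
E
python3 - <<'E'
from look import *
im=cv2.imread('pics/w1.png');m=np.load('pics/w1.npy',allow_pickle=True).item()
for r in plaq(im,[(70,135),(93,235),(402,143)],m): print(r)
go(.505,-.235,.28,.035)
E
```

```text
(1, array([ 90., 240.]), array([0.3841231 , 0.22231753], dtype=float32), [np.float32(103.04223), np.float32(63.118607)], np.float32(0.015655637))
(2, array([397., 150.]), array([ 0.52601296, -0.23446274], dtype=float32), [np.float32(104.63778), np.float32(64.28121)], np.float32(0.039435387))
(0, array([ 70., 143.]), array([0.5355965 , 0.23557971], dtype=float32), [np.float32(104.69436), np.float32(64.39994)], np.float32(0.14993453))
shift [  5.2 213.   49.2] turn -0.034 q6 1.42 z-axis [-0.001 -0.    -1.   ]
```

Call:
{"fn": "arm_command", "kwargs": {"increments": "0 5 213 49 -0.034;0 5 213 49 -0.034;0 5 213 49 -0.034;0 5 213 49 -0.034;0 5 213 49 -0.034"}}

```text
t: 2.15
tool_pos: [0.5024, -0.2401, 0.2788]
orientation: [3.141, 0.044, -0.004]
force: [-0.0, -0.0, 0.5]
opening: 0.0928
gripper_force: 0.0
```

Call:
{"fn": "arm_command", "kwargs": {"increments": "0 0 0 0 0;0 0 0 0 0"}}

```text
t: 2.35
tool_pos: [0.5042, -0.2354, 0.2807]
orientation: [-3.14, -0.049, 0.001]
force: [0.2, -0.0, -0.4]
opening: 0.0929
gripper_force: 0.0
```

```bash
python3 look.py .526 -.235
```

```text
seed [254. 154.]
centre [ 0.5278 -0.2356] size [104.5  59.4] yaw 0.044
shift [ 23.6   1.2 252.7] turn -0.012 q6 1.01 z-axis [-0.     0.001 -1.   ]
centre [ 0.5353 -0.239 ] size [619.  333.4] yaw -1.538
shift [ 31.    4.7 252.7] turn 1.569 q6 1.01 z-axis [-0.     0.001 -1.   ]
```

Run:
```python
from h import *
im=cv2.imread('pics/last.png')[100:210,200:310];cv2.imwrite('pics/crop4.png',cv2.resize(im,None,fx=5,fy=5,interpolation=cv2.INTER_NEAREST))
```

```text
(no output)
```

View pics/crop4.png

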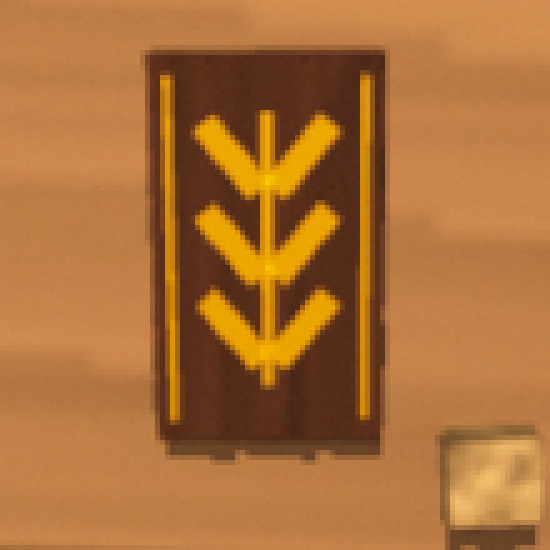

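The crop shows that the outline includes a thin shadow strip at the near end, at crop row 450. So I anchor on the far edge and add (L-100)/2 along the length. Descending on D.

Call:
{"fn": "arm_command", "kwargs": {"increments": "0 26 1 200 -0.012;0 26 1 200 -0.012;0 26 1 200 -0.012;0 26 1 200 -0.012;0 26 1 200 -0.012"}}

```text
t: 2.9
tool_pos: [0.5268, -0.2307, 0.0734]
orientation: [-3.134, -0.075, 0.017]
force: [-1.4, 0.2, -1.7]
opening: 0.0927
gripper_force: 0.0
```

Call:
{"fn": "arm_command", "kwargs": {"increments": "0 0 0 30 0;0 0 0 52.5 0;0 0 0 52.5 0;0.4 0 0 52.5 0;0.4 0 0 52.5 0", "grip_force": 25}}

```text
t: 3.4
tool_pos: [0.5329, -0.2357, 0.0315]
orientation: [3.139, 0.073, 0.006]
force: [0.1, -0.6, -0.5]
opening: 0.0813
gripper_force: 0.0
```

Call:
{"fn": "arm_command", "kwargs": {"increments": "0.6 0 0 0 0;0.6 0 0 0 0;0.6 0 0 0 0;0.6 0 0 0 0;0.6 0 0 0 0"}}

```text
t: 3.9
tool_pos: [0.5315, -0.2354, 0.0292]
orientation: [3.14, 0.072, 0.001]
force: [-0.5, 1.4, 6.6]
opening: 0.0596
gripper_force: 25.0
```

Call:
{"fn": "arm_command", "kwargs": {"increments": "0.6 0 0 -130 0;0.6 0 0 -130 0;0.6 0 0 -130 0;0.6 0 0 -130 0;0.6 0 0 -130 0"}}

```text
t: 4.4
tool_pos: [0.5313, -0.2353, 0.1588]
orientation: [3.14, 0.072, 0.002]
force: [-0.4, -0.3, -2.2]
opening: 0.0597
gripper_force: 25.0
```

```bash
python3 -c "
from h import *
s=robot.read_state();print(s['opening'],s['gripper_force'],s['force'])
go(.541,-.0293,.16,.027)"
```

```text
0.05973719439703942 24.999333322048187 [-0.35531699 -0.29208911 -2.20435586]
shift [  19.1 -205.3   -1.3] turn 0.019 q6 1.02 z-axis [ 0.001 -0.001 -1.   ]
```

Call:
{"fn": "arm_command", "kwargs": {"increments": "0.6 19 -205 -1 0.019;0.6 19 -205 -1 0.019;0.6 19 -205 -1 0.019;0.6 19 -205 -1 0.019;0.6 19 -205 -1 0.019"}}

```text
t: 4.9
tool_pos: [0.5388, -0.0242, 0.1565]
orientation: [-3.139, -0.049, 0.007]
force: [0.1, -0.3, -0.5]
opening: 0.0598
gripper_force: 25.0
```

Call:
{"fn": "arm_command", "kwargs": {"increments": "0.6 0 0 0 0;0.6 0 0 0 0;0.6 0 0 0 0"}}

```text
t: 5.2
tool_pos: [0.5402, -0.0309, 0.1585]
orientation: [3.141, 0.039, -0.002]
force: [0.5, -0.3, -1.0]
opening: 0.0595
gripper_force: 25.0
```

```bash
python3 -c "
from h import *
s=robot.read_state();print(s['opening'])
go(.541,-.0293,.044,.027)
im=robot.read_camera('wrist');cv2.imwrite('pics/w2.png',im)"
```

```text
0.059485812993627644
shift [  1.   -1.6 114.5] turn -0.002 q6 1.39 z-axis [-0.001 -0.    -1.   ]
```

View pics/w2.png

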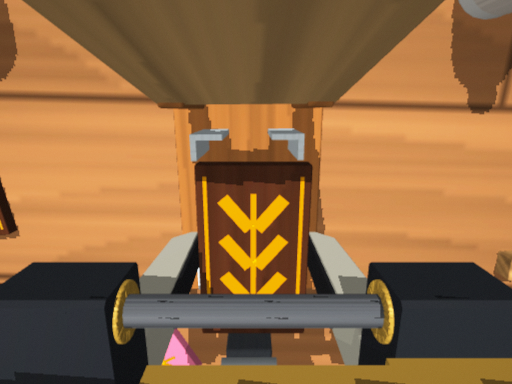

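The plaque is held square, with its far edge at row 163, which puts its centre at x = 0.540. It's aligned over the stack with the angles visible at (210,140) and (286,140). Lowering it now.

Call:
{"fn": "arm_command", "kwargs": {"increments": "0.6 1 -1.5 35 0;0.6 1 -1.5 70 0;0.6 1 -1.5 90 0;0.6 1 -1.5 90 0;0.6 1 -1.5 90 0"}}

```text
t: 5.75
tool_pos: [0.5415, -0.0288, 0.0695]
orientation: [-3.141, -0.04, 0.001]
force: [0.1, -1.0, -0.1]
opening: 0.0596
gripper_force: 25.0
```

Call:
{"fn": "arm_command", "kwargs": {"increments": "0.6 0 0 15 0;0.6 0 0 24 0;0.6 0 0 24 0;0.6 0 0 24 0;0.6 0 0 24 0"}}

```text
t: 6.25
tool_pos: [0.5416, -0.0278, 0.0456]
orientation: [3.141, 0.042, 0.0]
force: [-0.5, -0.1, -0.7]
opening: 0.0593
gripper_force: 25.0
```

Call:
{"fn": "arm_command", "kwargs": {"increments": "0.6 0 -1 1 0;0.1 0 -1 1 0;0.1 0 -1 1 0;0.1 0 -1 1 0;0.1 0 -1 1 0"}}

```text
t: 6.75
tool_pos: [0.5416, -0.0269, 0.0444]
orientation: [3.141, 0.042, 0.0]
force: [-0.4, -0.1, 0.4]
opening: 0.0827
gripper_force: 0.0
```

Call:
{"fn": "arm_command", "kwargs": {"increments": "0 0 0 -45 0;0 0 0 -90 0;0 0 0 -135 0;0 0 0 -170 0;0 0 0 -170 0"}}

```text
t: 7.25
tool_pos: [0.5449, -0.0274, 0.2213]
orientation: [3.14, 0.042, 0.017]
force: [0.3, -0.1, 0.6]
opening: 0.0928
gripper_force: 0.0
```

```bash
python3 look.py .54 -.03 .027 p;  python3 -c "
from h import *
go(.537,-.367,.28,.13)"
```

```text
seed [255. 188.]
centre [ 0.6005 -0.0305] size [516.1 226.5] yaw -1.536
shift [ 53.5   4.2 193.9] turn 1.562 q6 1.4 z-axis [ 0.011 -0.002 -1.   ]
shift [-15.2 339.6 -61.8] turn -0.103 q6 1.4 z-axis [ 0.007 -0.001 -1.   ]
```

Shadows merge with the dark wood here. The gilt border is symmetric on the plaque and has no shadow, so I'll measure with that.

```bash
cat > look.py <<'E'
import sys
from seg2 import *
def look(x,y,zt=.012,kind='p',down=.028):
    s=robot.read_state();im=robot.read_camera('wrist');m=robot.camera_model('wrist')
    cv2.imwrite('pics/last.png',im); sd=proj(m,[[x,y,zt]])[0]
    if kind=='p':
        H,S,V=cv2.split(cv2.cvtColor(im,cv2.COLOR_BGR2HSV))
        k=((H>=16)&(H<=26)&(S>200)&(V>110)).astype(np.uint8)
        k[262:]=0 if zt>.02 else k[262:]
        c=np.argwhere(k)[:,::-1]; w=onplane(m,c,zt)
        q=R.from_euler('z',0); near=(abs(w[:,0]-x)<.058)&(abs(w[:,1]-y)<.04)
        res=[rect(c[near].astype(float),m,zt)]
    else: res=[rect(c,m,zt) for c in comps(boards(im),200) if cv2.pointPolygonTest(c,tuple(map(float,sd)),False)>=0]
    print('seed',sd.round())
    for c,sz,yw in res: print('centre',c.round(4),'size',np.round(sz,1),'yaw',round(yw,3)); go(c[0],c[1],down,yw,s)
if __name__=='__main__': look(float(sys.argv[1]),float(sys.argv[2]),*( [float(sys.argv[3]),sys.argv[4]] if len(sys.argv)>3 else []))
E
python3 look.py .54 -.03 .027 p;  python3 -c "
from h import *
go(.537,-.367,.28,.13)"
```

```text
seed [255. 187.]
centre [ 0.5397 -0.0266] size [86.6 51.7] yaw 0.033
shift [ -5.1  -0.9 189.9] turn -0.006 q6 1.4 z-axis [ 0.007 -0.001 -1.   ]
shift [-14.1 339.8 -64.6] turn -0.103 q6 1.4 z-axis [ 0.002 -0.    -1.   ]
```

Plaque 1 sits within 3 mm of the press centre. Next is E.

Call:
{"fn": "arm_command", "kwargs": {"increments": "0 -14 340 -63 -0.1;0 -14 340 -63 -0.1;0 -14 340 -63 -0.1;0 -14 340 -63 -0.1;0 -14 340 -63 -0.1"}}

```text
t: 7.85
tool_pos: [0.5367, -0.2741, 0.2574]
orientation: [-3.133, -0.199, 0.005]
force: [0.7, -0.0, 0.6]
opening: 0.093
gripper_force: 0.0
```

```bash
python3 -c "
from h import *
go(.537,-.367,.28,.13)"
```

```text
shift [-11.6  92.2 -22.8] turn -0.003 q6 0.89 z-axis [-0.003  0.002 -1.   ]
```

Call:
{"fn": "arm_command", "kwargs": {"increments": "0 -11 92 -22 0;0 -11 92 -22 0;0 -11 92 -22 0;0 -11 92 -22 0;0 -11 92 -22 0"}}

```text
t: 8.35
tool_pos: [0.5383, -0.364, 0.2796]
orientation: [-3.133, -0.2, 0.004]
force: [-0.2, 0.6, -0.4]
opening: 0.0927
gripper_force: 0.0
```

```bash
python3 look.py .556 -.367
```

```text
seed [257. 157.]
centre [ 0.5626 -0.3663] size [88.4 52.8] yaw 0.149
shift [ 24.4   6.  251.5] turn -0.022 q6 0.77 z-axis [-0.002  0.002 -1.   ]
```

Call:
{"fn": "arm_command", "kwargs": {"increments": "0 24.4 6 200 -0.022;0 24.4 6 200 -0.022;0 24.4 6 200 -0.022;0 24.4 6 200 -0.022;0 24.4 6 200 -0.022"}}

```text
t: 8.9
tool_pos: [0.5593, -0.3625, 0.072]
orientation: [-3.122, -0.236, 0.018]
force: [-1.0, -0.1, -1.3]
opening: 0.0928
gripper_force: 0.0
```

Call:
{"fn": "arm_command", "kwargs": {"increments": "0 0 0 30 0;0 0 0 51 0;0 0 0 51 0;0.4 0 0 51 0;0.4 0 0 51 0"}}

```text
t: 9.4
tool_pos: [0.5652, -0.369, 0.034]
orientation: [3.13, 0.234, 0.005]
force: [0.5, 0.1, 0.6]
opening: 0.0813
gripper_force: 0.0
```

Call:
{"fn": "arm_command", "kwargs": {"increments": "0.6 0 0 0 0;0.6 0 0 0 0;0.6 0 0 0 0;0.6 0 0 0 0;0.6 0 0 0 0"}}

```text
t: 9.9
tool_pos: [0.5641, -0.3685, 0.0318]
orientation: [3.132, 0.233, 0.001]
force: [-1.0, 1.1, 6.5]
opening: 0.0597
gripper_force: 25.0
```

Call:
{"fn": "arm_command", "kwargs": {"increments": "0.6 0 0 -50 0;0.6 0 0 -100 0;0.6 0 0 -140 0;0.6 0 0 -140 0;0.6 0 0 -140 0"}}

```text
t: 10.4
tool_pos: [0.5643, -0.3688, 0.1722]
orientation: [3.131, 0.233, 0.003]
force: [0.5, 0.4, -1.0]
opening: 0.0593
gripper_force: 25.0
```

```bash
python3 -c "
from h import *
go(.541,-.030,.17,.027)"
```

```text
shift [  27.2 -338.5    1.6] turn 0.122 q6 0.77 z-axis [ 0.002 -0.002 -1.   ]
```

Call:
{"fn": "arm_command", "kwargs": {"increments": "0.6 27 -338.5 0 0.122;0.6 27 -338.5 0 0.122;0.6 27 -338.5 0 0.122;0.6 27 -338.5 0 0.122;0.6 27 -338.5 0 0.122"}}

```text
t: 10.9
tool_pos: [0.5442, -0.1166, 0.1678]
orientation: [-3.14, -0.041, 0.007]
force: [0.2, -0.2, -0.5]
opening: 0.0597
gripper_force: 25.0
```

```bash
python3 -c "
from h import *
go(.541,-.030,.17,.027)"
```

```text
shift [ -1.  -86.6  -2.1] turn -0.001 q6 1.24 z-axis [-0.004  0.001 -1.   ]
```

Call:
{"fn": "arm_command", "kwargs": {"increments": "0.6 -1 -86.5 -2 0;0.6 -1 -86.5 -2 0;0.6 -1 -86.5 -2 0;0.6 -1 -86.5 -2 0;0.6 -1 -86.5 -2 0"}}

```text
t: 11.4
tool_pos: [0.5423, -0.0332, 0.1713]
orientation: [3.141, 0.041, -0.004]
force: [-0.9, -0.4, -0.3]
opening: 0.0596
gripper_force: 25.0
```

```bash
cat > held.py <<'E'
import sys
from h import *
# gilt of the held plaque: far end lies 44 mm ahead of its centre; argv: TCP height above the plaque's underside, layer
g=float(sys.argv[1]);k=int(sys.argv[2])
s=robot.read_state();im=robot.read_camera('wrist');m=robot.camera_model('wrist');cv2.imwrite('pics/last.png',im)
H,S,V=cv2.split(cv2.cvtColor(im,cv2.COLOR_BGR2HSV))
c=np.argwhere((H>=16)&(H<=26)&(S>200)&(V>110))[:,::-1]
w=onplane(m,c,s['tool_pos'][2]-g+.012)-s['tool_pos'][:2]
w=w[(abs(w[:,0])<.06)&(abs(w[:,1])<.035)&(c[:,1]<285)]
off=np.array([w[:,0].max()-.044,(w[:,1].max()+w[:,1].min())/2]);print('piece centre minus TCP, mm',(off*1000).round(1),'gilt width',np.ptp(w[:,1])*1000,'opening',s['opening'])
off=np.clip(off,-.006,.006); off[1]=0
go(.5405-off[0],-.0293,.015+.012*k+g,.027,s)
E
python3 held.py .0318 1
```

```text
piece centre minus TCP, mm [13.6 -0.2] gilt width 53.72938112689561 opening 0.05960591496757798
shift [ -7.5  -4.1 112.6] turn -0.001 q6 1.39 z-axis [-0.002 -0.    -1.   ]
```

Run:
```python
from h import *
im=cv2.imread('pics/last.png')
H,S,V=cv2.split(cv2.cvtColor(im,cv2.COLOR_BGR2HSV))
k=(H>=16)&(H<=26)&(S>200)&(V>110)
print([(v,int(k[v,190:320].sum())) for v in range(120,285,6)])
print(im[130:200:3,253].tolist())
```

```text
[(120, 0), (126, 0), (132, 0), (138, 0), (144, 0), (150, 4), (156, 5), (162, 18), (168, 0), (174, 0), (180, 10), (186, 10), (192, 10), (198, 16), (204, 42), (210, 73), (216, 65), (222, 40), (228, 17), (234, 17), (240, 28), (246, 58), (252, 73), (258, 48), (264, 21), (270, 16), (276, 25), (282, 58)]
[[61, 127, 204], [59, 127, 203], [59, 126, 203], [58, 127, 202], [25, 42, 82], [20, 31, 58], [20, 31, 58], [19, 30, 57], [17, 31, 57], [19, 30, 57], [20, 31, 57], [15, 24, 42], [14, 24, 45], [17, 29, 57], [26, 42, 84], [33, 54, 103], [30, 49, 99], [33, 51, 102], [34, 53, 102], [32, 54, 101], [33, 55, 101], [34, 55, 102], [0, 187, 246], [0, 188, 246]]
```

View pics/last.png

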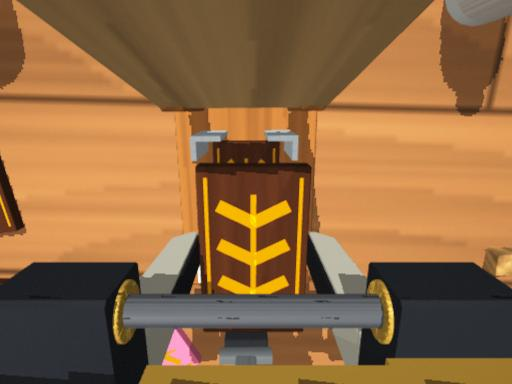

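The gilt of the lower plaque, at rows 150-163 behind the held one, got counted. I'll start below the last gilt-free row.

```bash
python3 - <<'E'
t=open('held.py').read()
t=t.replace("c=np.argwhere((H>=16)&(H<=26)&(S>200)&(V>110))[:,::-1]","K=(H>=16)&(H<=26)&(S>200)&(V>110);e=np.flatnonzero(K[:215,190:320].sum(1)==0).max();print('first row',e+1);K[:e]=False\nc=np.argwhere(K)[:,::-1]")
open('held.py','w').write(t)
E
python3 held.py .0318 1
```

```text
first row 177
piece centre minus TCP, mm [-1. -0.] gilt width 53.692111954151336 opening 0.059550921524753185
shift [ -0.8  -4.3 112.9] turn -0.002 q6 1.39 z-axis [-0.002 -0.    -1.   ]
```

Call:
{"fn": "arm_command", "kwargs": {"increments": "0.6 -1 -4 35 0;0.6 -1 -4 70 0;0.6 -1 -4 95 0;0.6 -1 -4 95 0;0.6 -1 -4 95 0"}}

```text
t: 12.0
tool_pos: [0.5418, -0.0292, 0.0779]
orientation: [-3.141, -0.04, 0.002]
force: [0.9, -0.5, -0.7]
opening: 0.0593
gripper_force: 25.0
```

Call:
{"fn": "arm_command", "kwargs": {"increments": "0.6 0 0 12 0;0.6 0 0 17.5 0;0.6 0 0 17.5 0;0.6 0 0 17.5 0;0.6 0 0 17.5 0"}}

```text
t: 12.5
tool_pos: [0.5423, -0.0284, 0.0608]
orientation: [3.141, 0.042, 0.001]
force: [0.1, -0.5, -1.0]
opening: 0.0595
gripper_force: 25.0
```

Call:
{"fn": "arm_command", "kwargs": {"increments": "0.1 0 0 0 0;0.1 0 0 0 0;0.1 0 0 0 0;0.1 0 0 0 0;0 0 0 0 0"}}

```text
t: 13.0
tool_pos: [0.542, -0.0284, 0.0603]
orientation: [-3.141, -0.042, -0.0]
force: [0.5, -0.5, -0.6]
opening: 0.0876
gripper_force: 0.0
```

Call:
{"fn": "arm_command", "kwargs": {"increments": "0 0 0 -45 0;0 0 0 -90 0;0 0 0 -135 0;0 0 0 -190 0;0 0 0 -190 0"}}

```text
t: 13.5
tool_pos: [0.5453, -0.0289, 0.2587]
orientation: [3.139, 0.042, 0.019]
force: [1.1, 0.3, -0.2]
opening: 0.0931
gripper_force: 0.0
```

```bash
python3 look.py .54 -.03 .039 p;  python3 -c "
from h import *
go(.515,.236,.28,.15)"
```

```text
seed [253. 184.]
centre [ 0.5395 -0.0284] size [86.3 52.4] yaw 0.026
shift [ -8.6  -1.1 230.6] turn 0.001 q6 1.4 z-axis [ 0.012 -0.002 -1.   ]
shift [ -22.2 -265.4  -24.5] turn -0.123 q6 1.4 z-axis [ 0.009 -0.001 -1.   ]
```

Call:
{"fn": "arm_command", "kwargs": {"increments": "0 -22 -265 -24 -0.123;0 -22 -265 -24 -0.123;0 -22 -265 -24 -0.123;0 -22 -265 -24 -0.123;0 -22 -265 -24 -0.123"}}

```text
t: 14.05
tool_pos: [0.5136, 0.2207, 0.2711]
orientation: [3.132, 0.235, -0.003]
force: [1.1, -1.2, 0.2]
opening: 0.0931
gripper_force: 0.0
```

Call:
{"fn": "arm_command", "kwargs": {"increments": "0 0 -20 0 0;0 0 -20 0 0;0 0 -20 0 0;0 0 -20 0 0"}}

```text
t: 14.45
tool_pos: [0.5117, 0.2376, 0.2717]
orientation: [3.132, 0.233, -0.002]
force: [0.3, -0.7, -0.7]
opening: 0.0926
gripper_force: 0.0
```

```bash
python3 look.py .537 .236
```

```text
seed [257. 152.]
centre [0.5389 0.2416] size [87.5 53.2] yaw 0.148
shift [ 2.780e+01 -1.000e-01  2.437e+02] turn 0.001 q6 1.77 z-axis [-0.001 -0.001 -1.   ]
```

Call:
{"fn": "arm_command", "kwargs": {"increments": "0 28 0 195 0;0 28 0 195 0;0 28 0 195 0;0 28 0 195 0;0 28 0 195 0"}}

```text
t: 15.0
tool_pos: [0.5345, 0.2396, 0.0693]
orientation: [3.129, 0.231, -0.021]
force: [-0.9, -0.2, -1.1]
opening: 0.093
gripper_force: 0.0
```

Call:
{"fn": "arm_command", "kwargs": {"increments": "0 0 0 30 0;0 0 0 50 0;0 0 0 50 0;0.4 0 0 50 0;0.4 0 0 50 0"}}

```text
t: 15.5
tool_pos: [0.5413, 0.2433, 0.0306]
orientation: [-3.132, -0.234, -0.006]
force: [0.5, 0.6, -0.1]
opening: 0.0815
gripper_force: 0.0
```

Call:
{"fn": "arm_command", "kwargs": {"increments": "0.6 0 0 0 0;0.6 0 0 0 0;0.6 0 0 0 0;0.6 0 0 0 0;0.6 0 0 0 0"}}

```text
t: 16.0
tool_pos: [0.5399, 0.2432, 0.0287]
orientation: [-3.133, -0.235, -0.002]
force: [-0.7, -1.1, 6.1]
opening: 0.0599
gripper_force: 25.0
```

Call:
{"fn": "arm_command", "kwargs": {"increments": "0.6 0 0 -50 0;0.6 0 0 -100 0;0.6 0 0 -140 0;0.6 0 0 -140 0;0.6 0 0 -140 0"}}

```text
t: 16.5
tool_pos: [0.5401, 0.2434, 0.169]
orientation: [-3.132, -0.235, -0.004]
force: [-0.1, -0.5, -0.8]
opening: 0.0591
gripper_force: 25.0
```

```bash
python3 -c "
from h import *
go(.541,-.030,.17,.027)"
```

```text
shift [-39.9 270.4  -1.2] turn 0.123 q6 1.76 z-axis [ 0.002  0.001 -1.   ]
```

Call:
{"fn": "arm_command", "kwargs": {"increments": "0.6 -40 270 0 0.123;0.6 -40 270 0 0.123;0.6 -40 270 0 0.123;0.6 -40 270 0 0.123;0.6 -40 270 0 0.123"}}

```text
t: 17.0
tool_pos: [0.5382, -0.0085, 0.1651]
orientation: [-3.141, -0.043, 0.006]
force: [1.3, -0.9, -0.5]
opening: 0.0597
gripper_force: 25.0
```

Call:
{"fn": "arm_command", "kwargs": {"increments": "0.6 0 22 0 0;0.6 0 22 0 0;0.6 0 22 0 0;0.6 0 22 0 0;0.6 0 22 0 0"}}

```text
t: 17.5
tool_pos: [0.5404, -0.0275, 0.1671]
orientation: [-3.141, -0.045, 0.002]
force: [0.6, 0.1, -0.3]
opening: 0.0596
gripper_force: 25.0
```

```bash
python3 held.py .0287 2
```

```text
first row 178
piece centre minus TCP, mm [-0.8  0. ] gilt width 53.91390335937099 opening 0.059609076926466685
shift [ 0.9  1.8 99.4] turn 0.002 q6 1.4 z-axis [-0.001  0.    -1.   ]
```

Call:
{"fn": "arm_command", "kwargs": {"increments": "0.6 1 1.5 35 0;0.6 1 1.5 65 0;0.6 1 1.5 82 0;0.6 1 1.5 82 0;0.6 1 1.5 82 0"}}

```text
t: 18.05
tool_pos: [0.5418, -0.0298, 0.0861]
orientation: [-3.141, -0.044, 0.0]
force: [-0.4, -0.3, -0.4]
opening: 0.0599
gripper_force: 25.0
```

Call:
{"fn": "arm_command", "kwargs": {"increments": "0.6 0 0 12 0;0.6 0 0 17 0;0.6 0 0 17 0;0.6 0 0 17 0;0.6 0 0 17 0"}}

```text
t: 18.55
tool_pos: [0.542, -0.0305, 0.0691]
orientation: [3.141, 0.042, 0.001]
force: [-0.1, 0.4, 0.4]
opening: 0.0598
gripper_force: 25.0
```

Call:
{"fn": "arm_command", "kwargs": {"increments": "0.1 0 0 0 0;0.1 0 0 0 0;0.1 0 0 0 0;0.1 0 0 0 0;0 0 0 0 0"}}

```text
t: 19.05
tool_pos: [0.5417, -0.0304, 0.0688]
orientation: [-3.141, -0.042, -0.0]
force: [0.4, 1.1, 0.3]
opening: 0.088
gripper_force: 0.0
```

Call:
{"fn": "arm_command", "kwargs": {"increments": "0 0 0 -45 0;0 0 0 -90 0;0 0 0 -135 0;0 0 0 -200 0;0 0 0 -200 0"}}

```text
t: 19.55
tool_pos: [0.5441, -0.0307, 0.2757]
orientation: [3.14, 0.042, 0.015]
force: [-0.3, 0.5, 0.3]
opening: 0.0929
gripper_force: 0.0
```

```bash
python3 look.py .54 -.03 .051 p;  python3 -c "
from h import *
go(.366,.223,.28,.015)"
```

```text
seed [252. 183.]
centre [ 0.5407 -0.0309] size [86.7 52.2] yaw 0.029
shift [ -5.7  -0.4 247.7] turn -0.002 q6 1.39 z-axis [ 0.009 -0.001 -1.   ]
shift [-171.3 -258.5   -6.2] turn 0.012 q6 1.39 z-axis [ 0.01  -0.001 -1.   ]
```

Call:
{"fn": "arm_command", "kwargs": {"increments": "0 -171 -258 -4 0.012;0 -171 -258 -4 0.012;0 -171 -258 -4 0.012;0 -171 -258 -4 0.012;0 -171 -258 -4 0.012"}}

```text
t: 20.1
tool_pos: [0.3962, 0.1752, 0.2703]
orientation: [3.141, 0.022, -0.003]
force: [1.4, 1.5, 0.1]
opening: 0.093
gripper_force: 0.0
```

```bash
python3 -c "
from h import *
go(.366,.223,.28,.015)"
```

```text
shift [-29.5 -48.2  -9.7] turn -0.001 q6 1.85 z-axis [-0.002 -0.    -1.   ]
```

Call:
{"fn": "arm_command", "kwargs": {"increments": "0 -29 -48 -9 0;0 -29 -48 -9 0;0 -29 -48 -9 0;0 -29 -48 -9 0;0 -29 -48 -9 0"}}

```text
t: 20.6
tool_pos: [0.3689, 0.2205, 0.2801]
orientation: [3.141, 0.02, -0.002]
force: [-0.7, -0.3, 0.1]
opening: 0.0929
gripper_force: 0.0
```

```bash
python3 look.py .386 .223
```

```text
seed [251. 157.]
centre [0.3841 0.2274] size [88.1 53.2] yaw 0.025
shift [ 15.5  -6.9 252.1] turn -0.012 q6 1.98 z-axis [-0.001 -0.001 -1.   ]
```

Call:
{"fn": "arm_command", "kwargs": {"increments": "0 15.5 -7 202 -0.012;0 15.5 -7 202 -0.012;0 15.5 -7 202 -0.012;0 15.5 -7 202 -0.012;0 15.5 -7 202 -0.012"}}

```text
t: 21.15
tool_pos: [0.3793, 0.2256, 0.0719]
orientation: [3.136, 0.039, -0.019]
force: [-1.2, -0.9, 0.1]
opening: 0.0928
gripper_force: 0.0
```

Call:
{"fn": "arm_command", "kwargs": {"increments": "0 0 0 30 0;0 0 0 51 0;0 0 0 51 0;0.4 0 0 51 0;0.4 0 0 51 0"}}

```text
t: 21.65
tool_pos: [0.3856, 0.2295, 0.0304]
orientation: [-3.14, -0.041, -0.005]
force: [0.7, 0.1, 0.2]
opening: 0.0809
gripper_force: 0.0
```

Call:
{"fn": "arm_command", "kwargs": {"increments": "0.6 0 0 0 0;0.6 0 0 0 0;0.6 0 0 0 0;0.6 0 0 0 0;0.6 0 0 0 0"}}

```text
t: 22.15
tool_pos: [0.3843, 0.2292, 0.0288]
orientation: [-3.141, -0.042, -0.002]
force: [-1.0, -2.4, 6.6]
opening: 0.0594
gripper_force: 25.0
```

Call:
{"fn": "arm_command", "kwargs": {"increments": "0.6 0 0 -50 0;0.6 0 0 -100 0;0.6 0 0 -160 0;0.6 0 0 -180 0;0.6 0 0 -180 0"}}

```text
t: 22.65
tool_pos: [0.3864, 0.2303, 0.2138]
orientation: [-3.137, -0.042, -0.014]
force: [-0.4, -0.2, -1.1]
opening: 0.0599
gripper_force: 25.0
```

```bash
python3 -c "
from h import *
go(.541,-.030,.21,.027)"
```

```text
shift [147.5 264.4   4.1] turn -0.0 q6 1.97 z-axis [ 0.009  0.004 -1.   ]
```

Call:
{"fn": "arm_command", "kwargs": {"increments": "0.6 147 120 3 0;0.6 147 120 3 0;0.6 147 120 3 0;0.6 147 120 3 0;0.6 147 170 3 0"}}

```text
t: 23.15
tool_pos: [0.5368, 0.0628, 0.2022]
orientation: [-3.14, -0.044, 0.005]
force: [0.5, 0.0, -0.1]
opening: 0.0599
gripper_force: 25.0
```

```bash
python3 -c "
from h import *
go(.541,-.030,.17,.027)"
```

```text
shift [ 1.7 92.9 32.1] turn 0.001 q6 1.56 z-axis [-0.003  0.001 -1.   ]
```

Call:
{"fn": "arm_command", "kwargs": {"increments": "0.6 2 93 32 0;0.6 2 93 32 0;0.6 2 93 32 0;0.6 2 93 32 0;0.6 2 93 32 0"}}

```text
t: 23.65
tool_pos: [0.5396, -0.029, 0.1726]
orientation: [-3.141, -0.043, 0.001]
force: [-0.8, 0.5, -0.4]
opening: 0.0595
gripper_force: 25.0
```

```bash
python3 held.py .0288 3
```

```text
first row 177
piece centre minus TCP, mm [-0.2  0.5] gilt width 53.85635455432648 opening 0.05948097802527353
shift [ 1.2  0.4 92.8] turn 0.0 q6 1.39 z-axis [-0.001  0.001 -1.   ]
```

Call:
{"fn": "arm_command", "kwargs": {"increments": "0.6 1 0 35 0;0.6 1 0 60 0;0.6 1 0 77 0;0.6 1 0 77 0;0.6 1 0 77 0"}}

```text
t: 24.2
tool_pos: [0.541, -0.0288, 0.0966]
orientation: [-3.141, -0.045, -0.0]
force: [0.6, 0.7, -0.2]
opening: 0.0596
gripper_force: 25.0
```

Call:
{"fn": "arm_command", "kwargs": {"increments": "0.6 0 0 10 0;0.6 0 0 15 0;0.6 0 0 15 0;0.6 0 0 15 0;0.6 0 0 15 0"}}

```text
t: 24.7
tool_pos: [0.541, -0.03, 0.0813]
orientation: [3.141, 0.042, 0.001]
force: [-0.1, 0.7, 0.1]
opening: 0.0599
gripper_force: 25.0
```

Call:
{"fn": "arm_command", "kwargs": {"increments": "0.1 0 0 0 0;0.1 0 0 0 0;0.1 0 0 0 0;0.1 0 0 0 0;0 0 0 0 0"}}

```text
t: 25.2
tool_pos: [0.5408, -0.0299, 0.081]
orientation: [3.141, 0.042, 0.0]
force: [-0.4, -0.2, 0.4]
opening: 0.0881
gripper_force: 0.0
```

Call:
{"fn": "arm_command", "kwargs": {"increments": "0 0 0 -45 0;0 0 0 -90 0;0 0 0 -135 0;0 0 0 -200 0;0 0 0 -200 0"}}

```text
t: 25.7
tool_pos: [0.543, -0.0302, 0.2879]
orientation: [3.14, 0.042, 0.015]
force: [0.9, 0.1, 0.8]
opening: 0.0929
gripper_force: 0.0
```

```bash
python3 look.py .54 -.03 .063 p;  python3 -c "
from h import *
go(.545,.364,.28,-.078)"
```

```text
seed [252. 182.]
centre [ 0.5401 -0.0305] size [87.7 52.2] yaw 0.025
shift [-5.200e+00 -2.000e-01  2.599e+02] turn 0.001 q6 1.39 z-axis [ 0.009 -0.001 -1.   ]
shift [  12.3 -394.1    7.5] turn 0.105 q6 1.39 z-axis [ 0.01  -0.001 -1.   ]
```

Call:
{"fn": "arm_command", "kwargs": {"increments": "0 12 -394 8 0.105;0 12 -394 8 0.105;0 12 -394 8 0.105;0 12 -394 8 0.105;0 12 -394 8 0.105"}}

```text
t: 26.25
tool_pos: [0.5408, 0.2218, 0.2739]
orientation: [3.138, -0.123, -0.003]
force: [0.7, -0.2, 0.6]
opening: 0.0932
gripper_force: 0.0
```

```bash
python3 -c "
from h import *
go(.545,.364,.28,-.078)"
```

```text
shift [  -6.9 -142.1   -6.2] turn -0.0 q6 1.95 z-axis [-0.002 -0.001 -1.   ]
```

Call:
{"fn": "arm_command", "kwargs": {"increments": "0 -7 -142 -6 0;0 -7 -142 -6 0;0 -7 -142 -6 0;0 -7 -142 -6 0;0 -7 -142 -6 0"}}

```text
t: 26.75
tool_pos: [0.5449, 0.3627, 0.2794]
orientation: [3.137, -0.12, -0.004]
force: [0.1, -0.8, -1.3]
opening: 0.0927
gripper_force: 0.0
```

```bash
python3 look.py .563 .367
```

```text
seed [247. 157.]
centre [0.5675 0.3677] size [87.4 52.5] yaw -0.101
shift [ 22.8  -7.2 251.4] turn 0.024 q6 2.16 z-axis [-0.003 -0.002 -1.   ]
```

Call:
{"fn": "arm_command", "kwargs": {"increments": "0 23 -7 202 0.024;0 23 -7 202 0.024;0 23 -7 202 0.024;0 23 -7 202 0.024;0 23 -7 202 0.024"}}

```text
t: 27.3
tool_pos: [0.5647, 0.3625, 0.0705]
orientation: [3.129, -0.164, -0.019]
force: [-1.2, -1.1, -1.5]
opening: 0.0932
gripper_force: 0.0
```

Call:
{"fn": "arm_command", "kwargs": {"increments": "0 0 0 30 0;0 0 0 50.5 0;0 0 0 50.5 0;0.4 0 0 50.5 0;0.4 0 0 50.5 0"}}

```text
t: 27.8
tool_pos: [0.571, 0.3678, 0.0326]
orientation: [-3.135, 0.161, -0.005]
force: [0.4, 0.8, 0.2]
opening: 0.0813
gripper_force: 0.0
```

Call:
{"fn": "arm_command", "kwargs": {"increments": "0.6 0 0 0 0;0.6 0 0 0 0;0.6 0 0 0 0;0.6 0 0 0 0;0.6 0 0 0 0"}}

```text
t: 28.3
tool_pos: [0.5697, 0.3677, 0.0304]
orientation: [-3.137, 0.16, -0.002]
force: [-0.8, -0.7, 5.6]
opening: 0.0596
gripper_force: 25.0
```

Call:
{"fn": "arm_command", "kwargs": {"increments": "0.6 0 0 -50 0;0.6 0 0 -100 0;0.6 0 0 -150 0;0.6 0 0 -155 0;0.6 0 0 -155 0"}}

```text
t: 28.8
tool_pos: [0.5706, 0.3681, 0.1874]
orientation: [-3.135, 0.16, -0.007]
force: [-0.1, 0.1, -1.7]
opening: 0.0596
gripper_force: 25.0
```

```bash
python3 -c "
from h import *
go(.541,-.030,.18,.027)"
```

```text
shift [ 11.1 399.1   6.3] turn -0.129 q6 2.17 z-axis [ 0.004  0.002 -1.   ]
```

Call:
{"fn": "arm_command", "kwargs": {"increments": "0.6 11 399 3 -0.129;0.6 11 399 3 -0.129;0.6 11 399 3 -0.129;0.6 11 399 3 -0.129;0.6 11 399 3 -0.129"}}

```text
t: 29.3
tool_pos: [0.5484, 0.1161, 0.1794]
orientation: [3.141, 0.043, -0.007]
force: [1.6, -0.8, -0.2]
opening: 0.0593
gripper_force: 25.0
```

```bash
python3 -c "
from h import *
go(.541,-.030,.18,.027)"
```

```text
shift [-11.4 145.8  -0.5] turn 0.0 q6 1.66 z-axis [-0.005 -0.001 -1.   ]
```

Call:
{"fn": "arm_command", "kwargs": {"increments": "0.6 -11 146 0 0;0.6 -11 146 0 0;0.6 -11 146 0 0;0.6 -11 146 0 0;0.6 -11 146 0 0"}}

```text
t: 29.8
tool_pos: [0.5421, -0.0289, 0.1801]
orientation: [-3.14, -0.038, 0.006]
force: [0.7, -0.2, -0.9]
opening: 0.0595
gripper_force: 25.0
```

```bash
python3 held.py .0304 4
```

```text
first row 180
piece centre minus TCP, mm [-2.1  1.4] gilt width 53.825517165488804 opening 0.05953429626649296
shift [ 0.8  0.5 86.7] turn -0.003 q6 1.4 z-axis [-0.004  0.001 -1.   ]
```

Call:
{"fn": "arm_command", "kwargs": {"increments": "0.6 1 0.5 35 0;0.6 1 0.5 60 0;0.6 1 0.5 72 0;0.6 1 0.5 72 0;0.6 1 0.5 72 0"}}

```text
t: 30.35
tool_pos: [0.5449, -0.0278, 0.111]
orientation: [-3.141, -0.044, -0.0]
force: [0.0, -0.2, -0.4]
opening: 0.0596
gripper_force: 25.0
```

Call:
{"fn": "arm_command", "kwargs": {"increments": "0.6 0 0 10 0;0.6 0 0 14 0;0.6 0 0 14 0;0.6 0 0 14 0;0.6 0 0 14 0"}}

```text
t: 30.85
tool_pos: [0.5448, -0.0288, 0.0969]
orientation: [3.141, 0.042, 0.001]
force: [-0.2, 0.2, -1.5]
opening: 0.0594
gripper_force: 25.0
```

Call:
{"fn": "arm_command", "kwargs": {"increments": "0.1 0 0 0 0;0.1 0 0 0 0;0.1 0 0 0 0;0.1 0 0 0 0;0 0 0 0 0"}}

```text
t: 31.35
tool_pos: [0.5446, -0.0287, 0.0966]
orientation: [3.141, 0.042, 0.0]
force: [-0.3, -0.1, 0.1]
opening: 0.0878
gripper_force: 0.0
```

Call:
{"fn": "arm_command", "kwargs": {"increments": "0 0 0 -45 0;0 0 0 -90 0;0 0 0 -135 0;0 0 0 -190 0;0 0 0 -190 0"}}

```text
t: 31.85
tool_pos: [0.5475, -0.0291, 0.295]
orientation: [3.139, 0.042, 0.019]
force: [1.9, -0.1, 0.7]
opening: 0.0928
gripper_force: 0.0
```

```bash
python3 look.py .54 -.03 .075 p; python3 -c "
from h import *
m=robot.camera_model('top');im=robot.read_camera('top');cv2.imwrite('pics/top1.png',im)
from seg import *
for c in comps(boards(im),100):
    x=rect(c,m,.01)
    if 70<x[1][0]<140: print('B',c.mean((0,1)).round(),x[0].round(4),np.round(x[1]),round(x[2],3))
go(.358,-.2425,.28,-.055)"
```

```text
seed [253. 186.]
centre [ 0.5405 -0.0291] size [86.5 52.7] yaw 0.026
shift [-10.2  -0.7 266.9] turn 0.001 q6 1.4 z-axis [ 0.012 -0.002 -1.   ]
B [348. 210.] [ 0.378  -0.2443] [100.  57.] -0.055
B [423. 206.] [ 0.3917 -0.5125] [105.  18.] 0.164
B [180. 203.] [0.4202 0.3608] [101.  60.] 0.157
B [385. 197.] [ 0.4245 -0.3785] [102.  60.] -0.208
shift [-193.5  208.5    8.3] turn 0.082 q6 1.4 z-axis [ 0.005 -0.001 -1.   ]
```

All five plaques are stacked and centred. The thin board hasn't moved, so I'll fetch it.

Call:
{"fn": "arm_command", "kwargs": {"increments": "0 -193 208 8 0.082;0 -193 208 8 0.082;0 -193 208 8 0.082;0 -193 208 8 0.082;0 -193 208 8 0.082"}}

```text
t: 32.45
tool_pos: [0.3773, -0.2168, 0.2769]
orientation: [-3.139, 0.086, 0.004]
force: [1.2, -1.2, -0.1]
opening: 0.093
gripper_force: 0.0
```

Call:
{"fn": "arm_command", "kwargs": {"increments": "0 -15 15 0 0;0 -15 15 0 0;0 -15 15 0 0;0 -15 15 0 0;0 -15 15 0 0"}}

```text
t: 32.95
tool_pos: [0.3643, -0.2296, 0.2789]
orientation: [-3.14, 0.084, 0.001]
force: [0.0, -0.1, -0.2]
opening: 0.093
gripper_force: 0.0
```

```bash
python3 look.py .378 -.243 .01 b
```

```text
seed [263. 159.]
centre [ 0.3833 -0.2428] size [99.5 58.6] yaw -0.026
shift [ 19.9  12.4 250.9] turn -0.027 q6 0.94 z-axis [-0.001  0.001 -1.   ]
```

View pics/last.png

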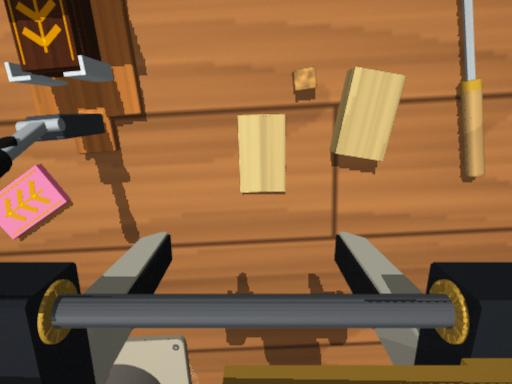

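The thin board is at (262,153), 99.5 x 58.6 mm when taken at 10 mm height, with no visible side face. The thick board at (368,117) and the cork are clear of the fingers. Grasping it.

Call:
{"fn": "arm_command", "kwargs": {"increments": "0 20 12.5 202 -0.027;0 20 12.5 202 -0.027;0 20 12.5 202 -0.027;0 20 12.5 202 -0.027;0 20 12.5 202 -0.027"}}

```text
t: 33.5
tool_pos: [0.3794, -0.2402, 0.0705]
orientation: [-3.134, 0.042, 0.015]
force: [-0.0, 0.6, -0.5]
opening: 0.093
gripper_force: 0.0
```

Call:
{"fn": "arm_command", "kwargs": {"increments": "0 0 0 30 0;0 0 0 50.5 0;0 0 0 50.5 0;0.4 0 0 50.5 0;0.4 0 0 50.5 0"}}

```text
t: 34.0
tool_pos: [0.3842, -0.2448, 0.0291]
orientation: [3.14, -0.044, 0.003]
force: [0.0, 0.4, -0.6]
opening: 0.0813
gripper_force: 0.0
```

Call:
{"fn": "arm_command", "kwargs": {"increments": "0.6 0 0 0 0;0.6 0 0 0 0;0.6 0 0 0 0;0.6 0 0 0 0;0.6 0 0 0 0"}}

```text
t: 34.5
tool_pos: [0.3833, -0.2443, 0.0276]
orientation: [3.141, -0.044, 0.001]
force: [-1.5, 1.6, 7.0]
opening: 0.0597
gripper_force: 25.0
```

Call:
{"fn": "arm_command", "kwargs": {"increments": "0.6 0 0 -50 0;0.6 0 0 -100 0;0.6 0 0 -150 0;0.6 0 0 -185 0;0.6 0 0 -185 0"}}

```text
t: 35.0
tool_pos: [0.3855, -0.2461, 0.2184]
orientation: [3.135, -0.044, 0.013]
force: [0.4, 0.3, -0.8]
opening: 0.0596
gripper_force: 25.0
```

```bash
python3 -c "
from h import *
go(.541,-.030,.21,.027)"
```

```text
shift [ 149.3 -220.4    8.3] turn -0.055 q6 0.92 z-axis [ 0.008 -0.006 -1.   ]
```

Call:
{"fn": "arm_command", "kwargs": {"increments": "0.6 149 -90 4 -0.055;0.6 149 -90 4 -0.055;0.6 149 -90 4 -0.055;0.6 149 -90 4 -0.055;0.6 149 -130 4 -0.055"}}

```text
t: 35.5
tool_pos: [0.5369, -0.1187, 0.2057]
orientation: [3.141, 0.04, -0.003]
force: [-0.0, 0.8, -0.1]
opening: 0.0597
gripper_force: 25.0
```

```bash
python3 -c "
from h import *
go(.541,-.030,.19,.027)"
```

```text
shift [  6.4 -88.6  15.7] turn -0.001 q6 1.23 z-axis [-0.002 -0.    -1.   ]
```

Call:
{"fn": "arm_command", "kwargs": {"increments": "0.6 6.5 -88.5 15 0;0.6 6.5 -88.5 15 0;0.6 6.5 -88.5 15 0;0.6 6.5 -88.5 15 0;0.6 6.5 -88.5 15 0"}}

```text
t: 36.0
tool_pos: [0.5396, -0.0305, 0.1925]
orientation: [3.141, 0.041, -0.001]
force: [0.3, 0.2, -0.9]
opening: 0.0598
gripper_force: 25.0
```

Run:
```python
from seg import *
s=robot.read_state();im=robot.read_camera('wrist');m=robot.camera_model('wrist');cv2.imwrite('pics/last.png',im)
for c in comps(boards(im),800):
    w=onplane(m,c.reshape(-1,2),s['tool_pos'][2]-.0276+.010)-s['tool_pos'][:2]
    print((1000*np.r_[w[:,0].max()-.05,w[:,1].min(),w[:,1].max()]).round(1))
print(s['opening']);go(.5405,-.0293,.075+.0276,.027,s)
```

```text
[  1.6 -30.8  29.6]
0.05975149856131802
shift [ 1.  -1.2 89.9] turn -0.001 q6 1.39 z-axis [-0.001 -0.    -1.   ]
```

View pics/last.png

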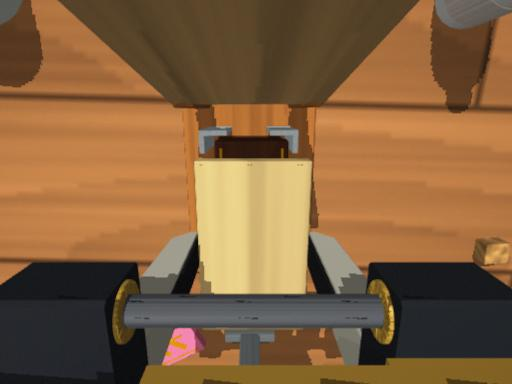

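The board is held square, with its far edge at row 160, and aligned over the stack. Lowering it.

Call:
{"fn": "arm_command", "kwargs": {"increments": "0.6 0 -1 35 0;0.6 0 -1 60 0;0.6 0 -1 75 0;0.6 0 -1 75 0;0.6 0 -1 75 0"}}

```text
t: 36.55
tool_pos: [0.5401, -0.0294, 0.1187]
orientation: [3.141, 0.041, 0.001]
force: [1.3, -1.1, -0.6]
opening: 0.0597
gripper_force: 25.0
```

Call:
{"fn": "arm_command", "kwargs": {"increments": "0.6 0 0 10 0;0.6 0 0 14 0;0.6 0 0 14 0;0.6 0 0 14 0;0.6 0 0 14 0"}}

```text
t: 37.05
tool_pos: [0.54, -0.0287, 0.1043]
orientation: [3.141, 0.042, 0.001]
force: [-0.8, 0.6, -0.2]
opening: 0.0594
gripper_force: 25.0
```

Call:
{"fn": "arm_command", "kwargs": {"increments": "0.1 0 0 0 0;0.1 0 0 0 0;0.1 0 0 0 0;0.1 0 0 0 0;0 0 0 0 0"}}

```text
t: 37.55
tool_pos: [0.5397, -0.0287, 0.104]
orientation: [3.141, 0.042, 0.0]
force: [0.4, -0.5, -0.6]
opening: 0.0878
gripper_force: 0.0
```

Call:
{"fn": "arm_command", "kwargs": {"increments": "0 0 0 -45 0;0 0 0 -90 0;0 0 0 -135 0;0 0 0 -190 0;0 0 0 -190 0"}}

```text
t: 38.05
tool_pos: [0.5426, -0.0291, 0.3024]
orientation: [3.139, 0.042, 0.019]
force: [0.4, 0.2, 1.4]
opening: 0.0931
gripper_force: 0.0
```

```bash
python3 look.py .54 -.03 .085 b
python3 - <<'E'
from h import *
im=robot.read_camera('scene')
cv2.imwrite('pics/crop5.png',cv2.resize(im[120:260,170:290],None,fx=4,fy=4,interpolation=cv2.INTER_CUBIC))
E
```

```text
seed [253. 182.]
centre [ 0.5175 -0.0339] size [59.2 50.8] yaw -1.545
shift [-28.5   3.5 274.1] turn -1.57 q6 1.4 z-axis [ 0.012 -0.002 -1.   ]
```

View pics/crop5.png

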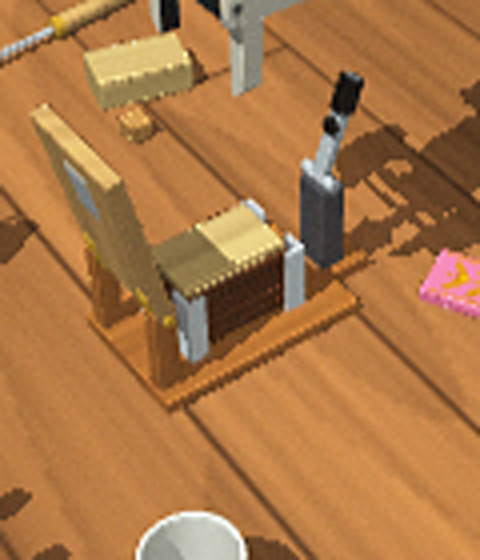

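Five plaques with the thin board on top sit squarely between the angles; half of the board is in the lid's shadow, which explains the half mask. The clamp is raised. Now I work out the lid angle and the push path.

Run:
```python
from h import *
m=robot.camera_model('top'); y=.027
O=np.array([.5405,-.0293,0]);X=np.array([np.cos(y),np.sin(y),0]);Z=np.array([0,0,1])
def lid(th,r,n,yy=0): return O+X*(.085-r*np.cos(th)+n*np.sin(th))+Z*(.094+r*np.sin(th)+n*np.cos(th))+np.array([-X[1],X[0],0])*yy
for th in np.arange(1.4,1.95,.1): print(round(th,2),'inner',proj(m,lid(th,.16,-.0075))[0].round(1),'outer',proj(m,lid(th,.16,.0075))[0].round(1),lid(th,.16,.0075).round(3))
s=robot.read_state();go(.73,-.027,.33,.027,s)
```

```text
1.4 inner [288.8 134.3] outer [288.5 129.6] [ 0.606 -0.028  0.253]
1.5 inner [288.5 129.3] outer [288.3 124.7] [ 0.622 -0.027  0.254]
1.6 inner [288.2 124.4] outer [288.  119.9] [ 0.638 -0.027  0.254]
1.7 inner [287.9 119.7] outer [287.6 115.4] [ 0.654 -0.026  0.252]
1.8 inner [287.6 115.2] outer [287.3 111.2] [ 0.669 -0.026  0.248]
1.9 inner [287.3 111. ] outer [286.9 107.3] [ 0.684 -0.025  0.243]
shift [189.2   3.2 -32.6] turn -0.0 q6 1.4 z-axis [ 0.005 -0.001 -1.   ]
```

Call:
{"fn": "arm_command", "kwargs": {"increments": "1 0 0 -35 0;1 100 3 -35 0;1 189 3 -35 0;1 189 3 -35 0;1 189 3 -35 0"}}

```text
t: 38.65
tool_pos: [0.73, -0.0265, 0.3251]
orientation: [-3.141, -0.042, 0.006]
force: [0.6, -0.0, 0.4]
opening: 0.0577
gripper_force: 0.0
```

Call:
{"fn": "arm_command", "kwargs": {"increments": "1 10 0 0 0;1 10 0 0 0;1 10 0 0 0"}}

```text
t: 38.95
tool_pos: [0.738, -0.0263, 0.3266]
orientation: [-3.141, -0.042, 0.005]
force: [0.3, 0.4, -0.1]
opening: 0.0337
gripper_force: 0.0
```

Run:
```python
from h import *
s=robot.read_state();print(s['opening']);go(.73,-.027,.245,.027,s)
for th in np.arange(1.5,-.01,-.15):
    r=.115;n=.0075
    x=.6255-r*np.cos(th)+n*np.sin(th);z=.094+r*np.sin(th)+n*np.cos(th)
    print(round(th,2),'TCP x',round(x+.008,3),'z',round(z+.025,3))
```

```text
0.03372384674875188
shift [-7.8  0.5 81.6] turn -0.0 q6 1.44 z-axis [-0.003  0.    -1.   ]
1.5 TCP x 0.633 z 0.234
1.35 TCP x 0.616 z 0.233
1.2 TCP x 0.599 z 0.229
1.05 TCP x 0.583 z 0.222
0.9 TCP x 0.568 z 0.214
0.75 TCP x 0.554 z 0.203
0.6 TCP x 0.543 z 0.19
0.45 TCP x 0.533 z 0.176
0.3 TCP x 0.526 z 0.16
0.15 TCP x 0.521 z 0.144
0.0 TCP x 0.518 z 0.127
```

Call:
{"fn": "arm_command", "kwargs": {"increments": "1 0 0 40 0;1 0 0 82 0;1 0 0 82 0;1 -20 0 82 0;1 -40 0 82 0"}}

```text
t: 39.45
tool_pos: [0.698, -0.0275, 0.2491]
orientation: [3.141, 0.042, 0.002]
force: [0.0, -0.2, 0.4]
opening: 0.0005
gripper_force: 0.0
```

Call:
{"fn": "arm_command", "kwargs": {"increments": "1 -15 0 2 0;1 -30 0 4 0;1 -45 0 6 0;1 -60 0 8 0;1 -65 0 10 0"}}

```text
t: 39.95
tool_pos: [0.6341, -0.0294, 0.2413]
orientation: [3.141, 0.042, 0.01]
force: [3.4, 0.0, 2.7]
opening: 0.0005
gripper_force: 1.7
```

Run:
```python
from h import *
s=robot.read_state();print(s['tool_pos'],s['force'],s['opening']);go(.568,-.028,.214,.027,s)
```

```text
[ 0.63410762 -0.02937321  0.24129316] [3.44698475 0.01229406 2.72021502] 0.000517855938327809
shift [-66.2  -3.2  26.9] turn -0.0 q6 1.42 z-axis [ 0.006 -0.001 -1.   ]
```

Call:
{"fn": "arm_command", "kwargs": {"increments": "1 -18 -2 8 0;1 -35 -2 12 0;1 -51 -2 19 0;1 -66 -2 27 0;1 -80 -2 38 0"}}

```text
t: 40.45
tool_pos: [0.5545, -0.0296, 0.2015]
orientation: [3.141, 0.042, 0.007]
force: [3.4, -0.6, -0.5]
opening: 0.0002
gripper_force: 1.3
```

Call:
{"fn": "arm_command", "kwargs": {"increments": "1 -11 0 12 0;1 -21 0 26 0;1 -28 0 42 0;1 -33 0 58 0;1 -36 0 70 0"}}

```text
t: 40.95
tool_pos: [0.5181, -0.0304, 0.1298]
orientation: [3.141, 0.042, 0.003]
force: [2.1, 0.7, 1.6]
opening: 0.0006
gripper_force: 0.9
```

Run:
```python
from h import *
s=robot.read_state();print(s['tool_pos'],s['force']);im=robot.read_camera('scene')
cv2.imwrite('pics/crop6.png',cv2.resize(im[100:260,160:310],None,fx=3.6,fy=3.6,interpolation=cv2.INTER_CUBIC))
```

```text
[ 0.51810103 -0.03041913  0.1298127 ] [2.06819432 0.74909264 1.6414534 ]
```

View pics/crop6.png

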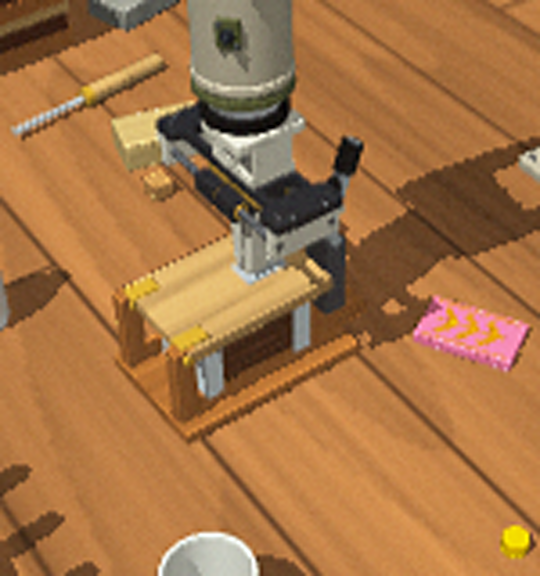

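The lid is nearly level. I'll press the last few millimetres until the force rises.

Call:
{"fn": "arm_command", "kwargs": {"increments": "1 0 0 1 0;1 0 0 2 0;1 0 0 3 0;1 0 0 4 0;1 0 0 4 0"}}

```text
t: 41.5
tool_pos: [0.5184, -0.0304, 0.1267]
orientation: [3.141, 0.042, 0.002]
force: [-5.2, 0.7, 10.8]
opening: 0.0007
gripper_force: 5.1
```

Call:
{"fn": "arm_command", "kwargs": {"increments": "1 0 0 1 0;1 0 0 1.5 0;1 0 0 1.5 0"}}

```text
t: 41.8
tool_pos: [0.5184, -0.0304, 0.1266]
orientation: [3.141, 0.042, 0.002]
force: [-10.8, 2.1, 21.7]
opening: 0.0004
gripper_force: 10.9
```

Call:
{"fn": "arm_command", "kwargs": {"increments": "1 0 0 -50 0;1 0 0 -100 0;1 0 0 -150 0;1 0 0 -190 0;1 0 0 -190 0"}}

```text
t: 42.3
tool_pos: [0.5206, -0.0307, 0.3218]
orientation: [3.139, 0.042, 0.019]
force: [0.6, -0.3, 0.4]
opening: 0.0005
gripper_force: 0.0
```

Run:
```python
from h import *
s=robot.read_state();go(.36,-.033,.33,.027,s)
im=robot.read_camera('wrist');cv2.imwrite('pics/last.png',im);im=robot.read_camera('scene');np.save('pics/m.npy',robot.camera_model('scene'),allow_pickle=True)
cv2.imwrite('pics/crop7.png',cv2.resize(im[100:260,160:310],None,fx=3.6,fy=3.6,interpolation=cv2.INTER_CUBIC))
m=robot.camera_model('scene');y=.027
O=np.array([.5405,-.0293,0]);X=np.array([np.cos(y),np.sin(y),0])
f=lambda x,z:O+X*x+np.array([0,0,z])
def sh(P): return ((proj(m,P)-[160,100])*3.6).round(0).tolist()
print('lid edge top',sh([f(-.075,.1015)]))
for th in(1.5,1.7,1.9,2.1): print(th,'clamp pivot,tip',sh([f(-.105,.1125),f(-.105+.095*np.cos(th),.1125+.095*np.sin(th))]),f(-.105+.095*np.cos(th),.1125+.095*np.sin(th)))
```

```text
shift [-160.5   -2.   -10.2] turn -0.0 q6 1.39 z-axis [ 0.012 -0.002 -1.   ]
lid edge top [[295.0, 246.0]]
1.5 clamp pivot,tip [[320.0, 225.0], [315.0, 147.0]] [ 0.44225586 -0.03195324  0.20726202]
1.7 clamp pivot,tip [[320.0, 225.0], [331.0, 140.0]] [ 0.4233025  -0.0324651   0.20670816]
1.9 clamp pivot,tip [[320.0, 225.0], [347.0, 136.0]] [ 0.40483696 -0.03296379  0.20239851]
2.1 clamp pivot,tip [[320.0, 225.0], [362.0, 137.0]] [ 0.38759537 -0.03342943  0.19450489]
```

View pics/crop7.png

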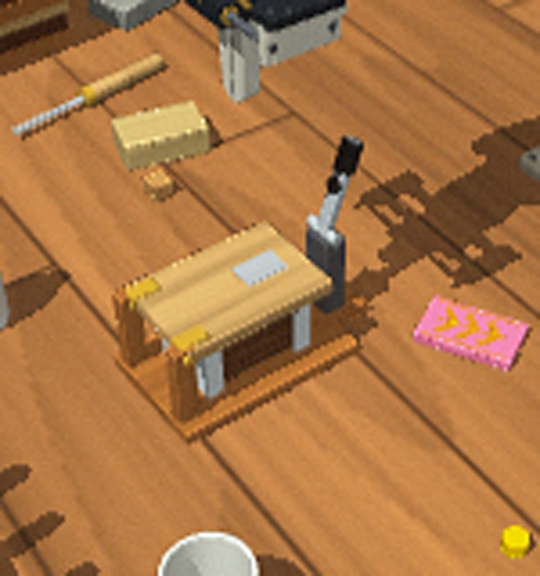

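The lid is at its hard stop: z held at 0.1266 while the force rose to 22 N, and the picture shows it level. The clamp leans back at about 1.93 rad, with its tip at crop (350,138). Next I get the fingers behind it.

Call:
{"fn": "arm_command", "kwargs": {"increments": "1 -158 0 -8 0;1 -158 0 -8 0;1 -158 0 -8 0;1 -158 0 -8 0;1 -158 0 -8 0"}}

```text
t: 42.9
tool_pos: [0.3588, -0.0345, 0.3206]
orientation: [3.141, 0.041, 0.0]
force: [0.3, 0.7, -0.2]
opening: 0.0007
gripper_force: 0.0
```

Run:
```python
from h import *
go(.363,-.033,.203,.027)
```

```text
shift [  4.2  -1.4 117.6] turn -0.001 q6 1.31 z-axis [ 0. -0. -1.]
```

Call:
{"fn": "arm_command", "kwargs": {"increments": "1 2 -1.5 45 0;1 2 -1.5 85 0;1 2 -1.5 117 0;1 2 -1.5 117 0;1 2 -1.5 117 0"}}

```text
t: 43.4
tool_pos: [0.3618, -0.0328, 0.2041]
orientation: [-3.141, -0.042, 0.004]
force: [0.6, -0.4, 2.1]
opening: 0.0005
gripper_force: 0.0
```

Call:
{"fn": "arm_command", "kwargs": {"increments": "1 16 0 0 0;1 30 0 -1 0;1 42 0 -5 0;1 55 0 -8 0;1 68 0 -9 0"}}

```text
t: 43.9
tool_pos: [0.4315, -0.0313, 0.2158]
orientation: [3.141, 0.042, 0.003]
force: [-3.4, -0.4, -1.3]
opening: 0.0005
gripper_force: 1.3
```

Run:
```python
from h import *
s=robot.read_state();print(s['force']);go(.444,-.032,.2114,.027,s)
```

```text
[-3.36190341 -0.40630021 -1.32864047]
shift [12.5  1.   4.4] turn -0.0 q6 1.35 z-axis [ 0.002 -0.    -1.   ]
```

Call:
{"fn": "arm_command", "kwargs": {"increments": "1 13 1 4 0;1 28 1 9 0;1 41 1 17 0;1 52 1 27 0;1 60 1 38 0"}}

```text
t: 44.4
tool_pos: [0.4926, -0.0306, 0.1779]
orientation: [3.141, 0.042, 0.006]
force: [-1.8, 0.8, 1.2]
opening: 0.0005
gripper_force: 1.1
```

Call:
{"fn": "arm_command", "kwargs": {"increments": "1 4 0 8 0;1 7 0 15 0;1 9 0 22 0;1 10 0 28 0;1 10 0 29 0"}}

```text
t: 44.9
tool_pos: [0.4995, -0.0303, 0.1459]
orientation: [-3.141, -0.042, 0.001]
force: [1.6, -0.3, 2.4]
opening: 0.0007
gripper_force: 1.0
```

Run:
```python
from h import *
s=robot.read_state();print(s['force']);go(.5025,-.031,.1485,.027,s)
```

```text
[ 1.62432625 -0.30782825  2.37438135]
shift [ 3.   0.8 -2.6] turn -0.0 q6 1.38 z-axis [-0.001  0.    -1.   ]
```

Call:
{"fn": "arm_command", "kwargs": {"increments": "1 0 0 2 0;1 0 0 4 0;1 0 0 5 0;1 0 0 5 0"}}

```text
t: 45.3
tool_pos: [0.4999, -0.0303, 0.1426]
orientation: [3.141, 0.042, 0.001]
force: [-1.8, 0.6, 9.8]
opening: 0.0008
gripper_force: 4.8
```

Call:
{"fn": "arm_command", "kwargs": {"increments": "1 0 0 1 0;1 0 0 1.5 0;1 0 0 1.5 0"}}

```text
t: 45.6
tool_pos: [0.4999, -0.0303, 0.1424]
orientation: [3.141, 0.042, 0.001]
force: [-9.0, 1.6, 20.3]
opening: 0.0001
gripper_force: 10.2
```

The fingertips stand at 0.1174 m, which is the arm's level top face (112.5 + 5 mm), and the stop is hard. Retracting, then a numeric check before handing in.

Call:
{"fn": "arm_command", "kwargs": {"increments": "1 0 0 -50 0;1 0 0 -100 0;1 0 0 -150 0;1 0 0 -170 0;1 0 0 -170 0"}}

```text
t: 46.1
tool_pos: [0.5012, -0.0306, 0.3144]
orientation: [3.14, 0.042, 0.011]
force: [0.1, -0.2, -0.7]
opening: 0.0008
gripper_force: 0.0
```

Run:
```python
from h import *
m=robot.camera_model('scene');im=robot.read_camera('scene');y=.027
O=np.array([.5405,-.0293,0]);X=np.array([np.cos(y),np.sin(y),0]);f=lambda x,z:O+X*x+np.array([0,0,z])
for n,P in dict(up=f(-.138,.2015),down=f(-.022,.1125),downTop=f(-.022,.1235),lidedge=f(-.07,.1015),mid=f(.04,.1015)).items():
    u,v=proj(m,P)[0].round().astype(int);print(n,(u,v),im[v-1:v+2,u-1:u+2].reshape(-1,3).mean(0).round())
s=robot.read_state();print(s['tool_pos'],s['force'])
```

```text
up (np.int64(257), np.int64(138)) [ 66. 121. 182.]
down (np.int64(229), np.int64(172)) [32. 38. 46.]
downTop (np.int64(229), np.int64(170)) [54. 78. 96.]
lidedge (np.int64(241), np.int64(169)) [126. 133. 135.]
mid (np.int64(213), np.int64(182)) [116. 189. 230.]
[ 0.5002361  -0.03041934  0.31138504] [-0.11786875 -0.23128923 -1.38816383]
```

The black sleeve now lies at the down position, the raised position shows bare bench, and the lid is level. Handing in.

```bash
python3 -c "
from plant import robot
print(robot.close_job())"
```

```text
the job is handed in; nothing more can be done
None
```

The job is handed in at about 46 s: all five plaques are stacked in the press with the 10 mm board on top, the lid was pressed shut to a hard stop, then the hold-down arm was swung fully down; no verdict came back.

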